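# Brush out the former holder, then hold the former block home in its window

### The job

Change of former on the box press: first clear the paper dust from the former holder's pocket with the upright brush: put its bristles in through the yellow guard window almost down to the brass plate, draw them up to the window, work them down once more, then stand the brush back in its wooden block and let go of it. Then take the upright beech former block by its upper end, feed its lower end straight down through the same narrow window and push it fully home against the sprung brass ejector plate. Finish while still gripping the block and holding it pressed down there, ready for a workmate to tighten the clamp screw; leave the other things on the bench where they are.

Things in the scene. Friction and masses are not known exactly. Their poses are not given: they have to be found in the camera images.
- holder: former holder, fixed: dark flange 128 x 160 x 12 mm, grey housing 72 x 100 mm, yellow guard plate 100 x 128 mm with its upper face 104 mm above the bench. Origin: centre of the underside; z up, x along the window's short side, y along its long side. Black clamp-screw grip (not used) on the +y side, to 95 mm out, 72 mm up. A red pointer in a slot of the -x face goes down with the ejector
- window (a point): centre of the guard window, level with the upper face of the yellow plate. The window is 36 mm (its x) by 64 mm (its y), with a 45 degree lead-in 4 mm wide and 4 mm deep all round its upper edge; below it the pocket is 38 x 66 mm. z up
- ejector (a joint): travel of the brass ejector plate in the pocket, m: 0 at rest (plate 42 mm below the window's upper face), grows as it is pushed down, 0.010 on its stop (52 mm below). Spring: about 3 N at the start, 9 N on the stop; it lifts the block again if the push is taken away
- brush: flat brush 228 mm long, standing bristles down in the brush block, 50 g. Its y axis runs from the bristles to the handle's end (up), its x axis across its breadth, its z axis through its thickness; origin at mid-length on one broad face (the thickness lies from z = 0 to 13 mm)
- brush_tip (a point): middle of the bristles' end, 114 mm below the brush's origin along its y; bristles and ferrule are 40 mm broad (x) and 13 mm thick (z)
- brush_grip (a point): point in the middle of the beech handle, 194 mm above the bristles' end and 34 mm below the handle's end, where it can be gripped across its thickness (13 mm; 18 mm broad there); 207 mm above the bench while the brush stands in its block. Axes as those of the brush
- brush_stand: brush block, fixed to the bench: light beech block 70 (x) x 100 (y) x 55 mm high on rubber feet. Origin: centre of its underside, z up
- well (a point): centre of the well's mouth, level with the brush block's top, 55 mm above the bench. The well is 18 mm (its x) by 45 mm (its y), 42 mm deep, with a 45 degree lead-in 5 mm wide. z up
- former: beech former block 62 x 34 mm, 86 mm high, standing on end on the bench, about 160 g. Its y axis is the 86 mm direction (up), x the 62 mm one, z the 34 mm one; origin at mid-height in the middle of one 62 x 86 mm face (the block lies from z = 0 to 34 mm)
- former_foot (a point): centre of the former block's lower end face, 43 mm below its origin along its y and 17 mm in along its z; the top end is 86 mm above it. Axes as those of the block. With the plate on its stop the top end stands 34 mm above the yellow plate
- spare_former: second beech block 62 x 86 x 34 mm, lying flat: leave alone. Origin: centre of its underside
- press_weight: green cast weight with knob, 64 mm across, 66 mm high: leave alone. Origin: centre of its underside
- tape_roll: roll of brown tape lying flat, 104 x 107 x 37 mm: leave alone. Origin: centre of its underside
- box_a: small open grey board box 90 x 93 x 38 mm, loose and light: leave alone. Origin: centre of its underside

How it is judged:
By the outcome, as a careful person would: the job done as asked, in the order asked, and still so for the second after the job is handed in, while the arm keeps its last pose, push and grip.
It also fails if it takes over 67 s, if anything falls off the work surface, if the arm or the gripper's body presses on something with over 40 N, if the wrist force passes 120 N, or if a joint passes its speed limit or range.

### The arm

A 7-joint arm with a two-finger parallel gripper is mounted at the origin on the work surface; the furniture and walls round the work are solid. World frame = base frame: x ahead of the robot, y to its left, z up, the work surface at z = 0. Lengths are in m, angles in rad, forces in N, time in s.
With the tool pointing down it reaches from about 0.425 to 0.875 m from the base axis. Payload 8.4 kg.
Tool frame: the origin (TCP) lies between the finger pads; the fingertips stand 14 mm ahead of it and the grasp point (between the pads) lies 5 mm behind it; x points along the fingers, z is the direction in which the jaws open and shut, and the axes are right-handed (so a half turn about x gives the same grasp; the last joint's range is limited). The gripper opens to 85 mm and grips with 20 to 120 N. Pads are 22 mm wide; open, the fingers measure 114 mm over their backs; the gripper's body (76 mm by 85 mm) begins 54 mm behind the grasp point. The pads swing forward as they close: fully open they stand 13 mm farther back than shut.
Start: joints at [1.247, 0.333, 0.04, 1.465, -0.013, 1.343, -0.059], TCP at [0.145, -0.634, 0.245] pointing down, gripper open.
Joint ranges: [-2.58, 2.58], [-0.38, 2.09], [-1.3, 1.39], [0.25, 2.4], [-1.5, 4.64], [0.08, 2.09], [-2.65, 2.65]. Speed limits (rad/s): [2.22, 2.22, 2.79, 2.79, 3.14, 3.14, 3.14].

### API

Orientations are given as a unit quaternion [w, x, y, z].
In Python, from cell import telemetry, get_image, camera_params, bot gives the robot as it stands.
- The arm moves only by the tool apply_moves, never from a script. Its argument "moves" is a list of rows, each a list of 3 entries, a list of its own where there are three numbers: the closure in counts, from 0 (fully open) to 255 (shut), then the shift along the tool's x, y, z in mm, then the turn about the tool's x in rad. In form: [[claw, [dx, dy, dz], roll], ...]. A call has 1 to 20 rows; each row is the pose to reach, as a shift and turn from the pose commanded when the call began, along the tool's axes at that moment; what a row does not reach only later rows make up. A row lasts 1/8 s, in which the tool goes at most 62.5 mm and 10.7 degrees, less where a joint would pass 70% of its speed; a pose out of reach is approached as far as the arm can. A call with a gripper value outside its range is refused whole. The fingers move at their own pace and stop on an object; the grip force is fixed at half the most. Time passes only in rows, so rows that repeat a pose let the fingers close. It gives the time, the measured TCP pose, the force and the opening at its end, in the units of the state.
- telemetry.read_state(): the state, without advancing time (a new reading comes with each control period).
- get_image(name): name is "side" or "top"; returns (picture, depth): 384x512x3 uint8, blue, green, red; 384x512 float32, m along the optical axis (not along the pixel's ray), 0 where there is no reading.
- camera_params(name): a dict with "intrinsics" (3x3 intrinsics, pixels), "R" (3x3) and "t" (3): a world point X has camera coordinates R X + t. Camera axes: x right, y down, z forward; pixel columns grow to the right and rows downward; lengths in m; the calibration is good to about 2 mm. A picture is of the moment at which its call begins. camera_params takes no time and is no camera call.
- bot.hand_in(): hands the job in, once; it reports no verdict.
The state is a dict: "time_s": time; "joint_positions": joint angles; "dq": joint speeds; "tau": joint torques, N m; "tool_pos": TCP position; "tcp_rot": TCP orientation; "contact_force": force on the tool from outside, world axes, zero at the start; "wrist_torque": the same for the moment, N m; "finger_gap": finger opening in m.
Only numpy, scipy, OpenCV 4.12 (cv2) and the standard library are available. Lean on these libraries where they do the work, as an engineer would, in place of code of your own. Each camera call takes 0.05 s, during which the arm holds its last target.

## Working session

There is one attempt and no reset: what is moved stays moved. The work goes in short steps, Python scripts to look and compute and a tool call to move; the robot and the scene stay as the last step left them, time stands still between calls to the robot, and variables do not carry over. Pictures are saved under pics/ and viewed, and the job is handed in when it is done.

Besides the shell and the picture viewer there is one more tool, called after "Call:" by a JSON object that holds its "method" and its "body". apply_moves: Moves the arm, as the interface text tells. Its arguments: {"type":"object","properties":{"moves":{"type":"array","items":{"type":"array"}}},"required":["moves"]}

```bash
mkdir -p pics; ls; cat > h.py <<'E'
import numpy as np, cv2
from cell import telemetry, get_image, camera_params, bot
from scipy.spatial.transform import Rotation as Ro
def snap(n,tag):
    im,d=get_image(n); cv2.imwrite(f'pics/{tag}.png',im); np.save(f'pics/{tag}.npy',d); return im,d
def ray(n,u,v):
    c=camera_params(n);R=np.array(c['R']);t=np.array(c['t']);K=np.array(c['intrinsics'])
    return -R.T@t, R.T@np.linalg.inv(K)@np.array([u,v,1.])
def onz(n,u,v,z):
    o,d=ray(n,u,v); return o+d*(z-o[2])/d[2]
def cloud(n,d):
    c=camera_params(n);R=np.array(c['R']);t=np.array(c['t']);K=np.array(c['intrinsics'])
    v,u=np.mgrid[:d.shape[0],:d.shape[1]]
    p=np.stack([u,v,np.ones_like(u)],-1)@np.linalg.inv(K).T*d[...,None]
    return (p-t)@R
def proj(n,X):
    c=camera_params(n);p=np.array(c['intrinsics'])@(np.array(c['R'])@np.array(X)+np.array(c['t'])); return p[:2]/p[2]
E
python3 - <<'E'
from h import *
s=telemetry.read_state(); print(s)
for n in ('side','top'):
    snap(n,n+'0'); c=camera_params(n); print(n,c); print(ray(n,256,192))
print(Ro.from_quat(s['tcp_rot'],scalar_first=True).as_matrix().round(3))
E
```

```text
pics
{'time_s': 0.0, 'joint_positions': array([ 1.2468061 ,  0.33389781,  0.0398607 ,  1.46629209, -0.01337687,
        1.34333347, -0.05848905]), 'dq': array([ 0.00066909,  0.00080585, -0.00019049, -0.00059447, -0.00099086,
       -0.00095781,  0.00010594]), 'tau': array([-7.55281071e-04, -6.58554840e+01,  1.36492912e+00, -4.05559659e+01,
        1.67569157e-02,  1.26266439e-02,  6.64492291e-05]), 'tool_pos': array([ 0.14475714, -0.63320958,  0.24441937]), 'tcp_rot': array([ 0.55243903,  0.44109243,  0.5534144 , -0.44043284]), 'contact_force': array([-0.13747383, -0.58028933,  0.30427083]), 'wrist_torque': array([-0.05243461,  0.01484611, -0.01772073]), 'finger_gap': 0.08524656876579584}
side {'intrinsics': array([[352.1459887 ,   0.        , 257.20232775],
       [  0.        , 352.1459887 , 187.98562008],
       [  0.        ,   0.        ,   1.        ]]), 'R': array([[-0.96617844, -0.25695313,  0.0217789 ],
       [-0.16696682,  0.55897725, -0.81219857],
       [ 0.19652306, -0.7883651 , -0.58297441]]), 't': array([0.47313745, 0.21668672, 1.14702459])}
(array([0.26789791, 0.90472536, 0.83437422]), array([ 0.19791849, -0.78111558, -0.59230764]))
top {'intrinsics': array([[416.96365248,   0.        , 255.50557092],
       [  0.        , 416.96365248, 190.99560158],
       [  0.        ,   0.        ,   1.        ]]), 'R': array([[-0.02458934, -0.99969489,  0.0023424 ],
       [-0.9925904 ,  0.02413556, -0.11908726],
       [ 0.11899439, -0.00525332, -0.99288103]]), 't': array([-0.05096976,  0.52428295,  1.91583513])}
(array([ 0.29117127, -0.05354357,  1.96475117]), array([ 0.11657425, -0.00638061, -0.99316511]))
[[-0.     0.975  0.223]
 [ 0.002  0.223 -0.975]
 [-1.    -0.    -0.002]]
```

View pics/side0.png

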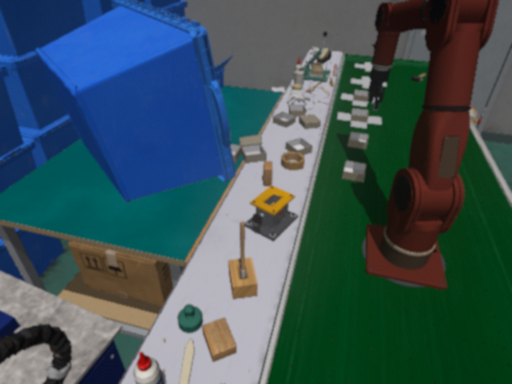

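View pics/top0.png

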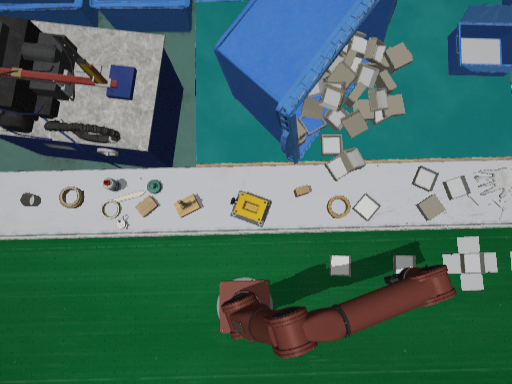

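```bash
python3 - <<'E'
from h import *
t=cv2.imread('pics/top0.png'); s=cv2.imread('pics/side0.png')
a=cv2.resize(t[165:235,130:330],None,fx=4,fy=4,interpolation=cv2.INTER_CUBIC)
cv2.imwrite('pics/topc.png',a)
b=cv2.resize(s[155:305,210:310],None,fx=4,fy=4,interpolation=cv2.INTER_CUBIC); cv2.imwrite('pics/sidec.png',b)
P=cloud('top',np.load('pics/top0.npy'))
for u,v in [(251,207),(187,204),(175,212),(302,190),(220,190),(222,225),(240,197),(338,207),(222,232)]: print(u,v,P[v,u].round(3))
Q=cloud('side',np.load('pics/side0.npy'))
for u,v in [(267,170),(260,203),(242,230),(250,288)]: print(u,v,Q[v,u].round(3))
E
```

```text
251 207 [ 0.446 -0.041  0.06 ]
187 204 [0.464 0.247 0.09 ]
175 212 [ 0.437  0.32  -0.009]
302 190 [ 0.515 -0.274  0.089]
220 190 [ 0.536  0.104 -0.001]
222 225 [0.369 0.097 0.003]
240 197 [0.489 0.007 0.103]
338 207 [ 0.441 -0.451  0.005]
222 232 [ 0.337  0.098 -0.007]
267 170 [ 0.516 -0.244  0.081]
260 203 [ 0.482 -0.     0.105]
242 230 [0.465 0.264 0.22 ]
250 288 [0.433 0.295 0.039]
```

View pics/topc.png

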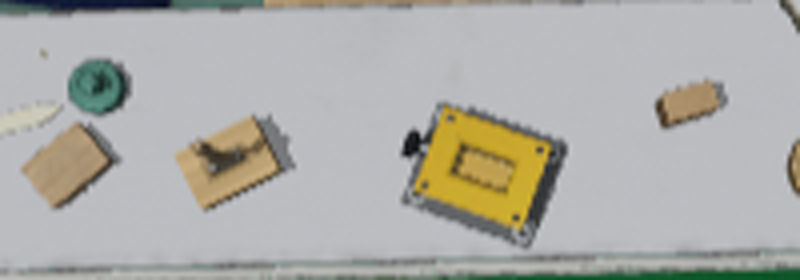

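View pics/sidec.png

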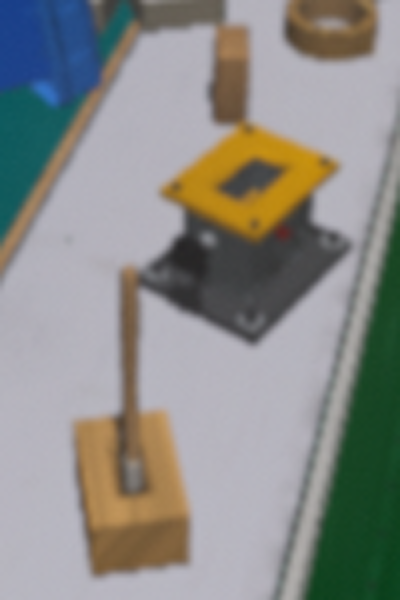

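```bash
cat >> h.py <<'E'
def cont(im,f,box,k=8):
    """f: hsv image->uint8 mask ; box u0,v0,u1,v1 ; returns contours in original pixel coords by area"""
    u0,v0,u1,v1=box
    a=cv2.resize(im[v0:v1,u0:u1],None,fx=k,fy=k,interpolation=cv2.INTER_CUBIC)
    m=f(cv2.cvtColor(a,cv2.COLOR_BGR2HSV),a)
    cs,h=cv2.findContours(m,cv2.RETR_CCOMP,cv2.CHAIN_APPROX_NONE)
    out=[]
    for i,c in enumerate(cs):
        p=(c[:,0,:]+.5)/k-.5+[u0,v0]
        out.append((cv2.contourArea(c)/k/k,h[0][i][3],p))
    return sorted(out,key=lambda q:-q[0]),m,a
def pl(n,p,z): return np.array([onz(n,u,v,z)[:2] for u,v in p])
def rect(xy):
    (c,s,a)=cv2.minAreaRect((xy*1000).astype(np.float32)); return np.round(c,1),np.round(s,1),round(a,1)
E
python3 - <<'E'
from h import *
yel=lambda h,a: cv2.inRange(h,(18,150,90),(32,255,255))
for n,box in (('top',(220,180,285,235)),('side',(240,180,310,225))):
    im=cv2.imread(f'pics/{n}0.png')
    cs,m,a=cont(im,yel,box)
    cv2.imwrite(f'pics/m_{n}.png',m)
    for A,par,p in cs[:3]:
        xy=pl(n,p,.104); print(n,A,par,rect(xy))
    p=cs[0][2]; print('plate corners', [ (pl(n,[q],.104)[0]*1000).round(1) for q in cv2.approxPolyDP(p.astype(np.float32),2.,True)[:,0]])
E
```

```text
top 630.9609375 -1 (array([445.6, -38.3]), array([131.1, 102.3]), 68.7)
top 76.328125 6 (array([446. , -39.4]), array([63.4, 31.6]), 68.9)
top 3.3046875 6 (array([453.7, -11.2]), array([ 5.6, 14.6]), 88.8)
plate corners [array([514.9,   2.1]), array([420.7,  36.4]), array([378.3, -78.1]), array([ 467.5, -114.6])]
side 662.65625 -1 (array([448.1, -32.8]), array([133.8, 102.5]), 71.1)
side 90.59375 0 (array([447.2, -32.3]), array([60.4, 33.9]), 69.4)
plate corners [array([ 474.4, -112.1]), array([512.5,   4.9]), array([425.4,  43.8]), array([383.5, -73.5])]
```

View pics/m_top.png

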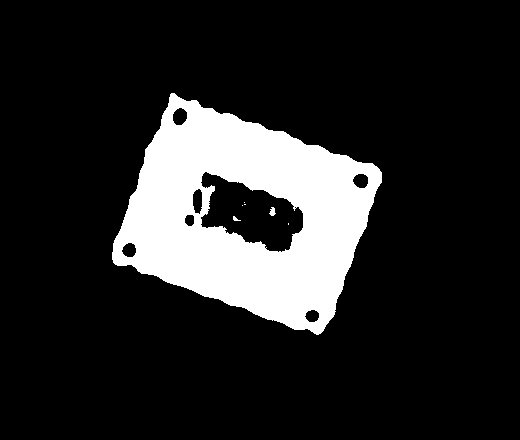

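View pics/m_side.png

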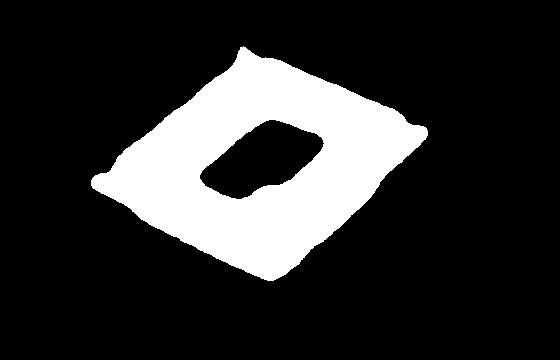

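```bash
python3 - <<'E'
from h import *
t=cv2.imread('pics/top0.png'); s=cv2.imread('pics/side0.png')
a=cv2.resize(t[188:222,168:208],None,fx=15,fy=15,interpolation=cv2.INTER_CUBIC)
b=cv2.resize(s[215:303,220:264],None,fx=6.8,fy=6.8,interpolation=cv2.INTER_CUBIC); 
cv2.imwrite('pics/st_t.png',a);cv2.imwrite('pics/st_s.png',b)
E
```

```text
(no output)
```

View pics/st_t.png

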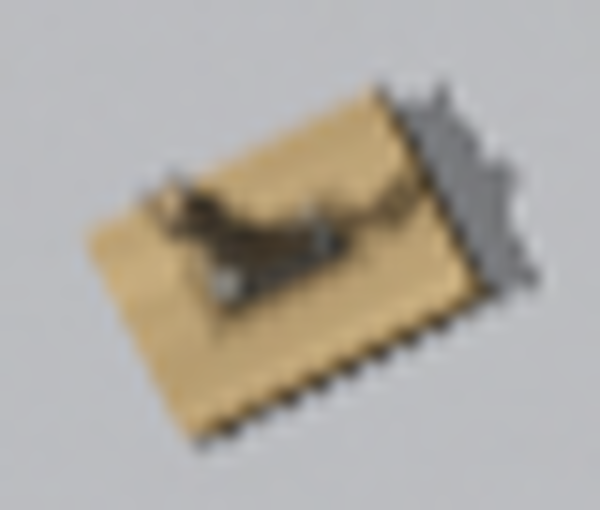

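View pics/st_s.png

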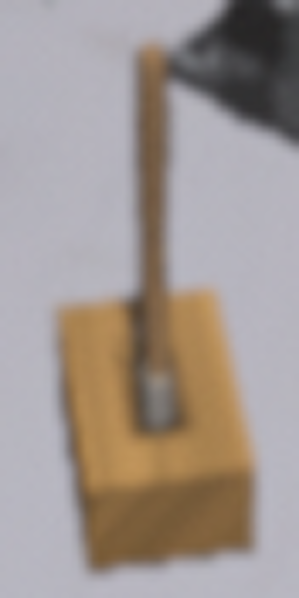

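```bash
python3 - <<'E'
from h import *
t=cv2.imread('pics/top0.png'); s=cv2.imread('pics/side0.png')
wood=lambda h,a: cv2.morphologyEx(cv2.inRange(h,(8,60,60),(28,255,255)),cv2.MORPH_OPEN,np.ones((9,9)))
for n,im,box,z in (('top',t,(168,188,208,222),.055),('side',s,(222,255,264,303),.055),('top',t,(285,180,320,202),.086),('side',s,(258,155,280,190),.086)):
    cs,m,a=cont(im,wood,box,10); cv2.imwrite(f'pics/w_{n}_{z}.png',np.vstack([a,cv2.cvtColor(m,8)]))
    for A,par,p in cs[:1]:
        xy=pl(n,p,z); print(n,z,A,par,rect(xy))
        print([ (q.round(1),(pl(n,[q],z)[0]*1000).round(1)) for q in cv2.approxPolyDP(p.astype(np.float32),1.3,True)[:,0]])
print('handle top',onz('top',179.2,201.3,.241),onz('side',242.2,221.8,.241))
E
```

```text
top 0.055 343.95500000000004 -1 (array([461.9, 254.3]), array([ 74.4, 102.9]), 25.4)
[(array([193. , 194.2], dtype=float32), array([512.4, 224.4])), (array([173.8, 203.2], dtype=float32), array([472.5, 313.3])), (array([180.2, 216.4], dtype=float32), array([411.1, 284.1])), (array([199.8, 207.2], dtype=float32), array([451.2, 194. ]))]Traceback (most recent call last):
  File "<stdin>", line 7, in <module>
  File "h.py", line 29, in pl
    def pl(n,p,z): return np.array([onz(n,u,v,z)[:2] for u,v in p])
                                    ~~~^^^^^^^^^
  File "h.py", line 10, in onz
    o,d=ray(n,u,v); return o+d*(z-o[2])/d[2]
        ~~~^^^^^^^
  File "h.py", line 7, in ray
    c=camera_params(n);R=np.array(c['R']);t=np.array(c['t']);K=np.array(c['intrinsics'])
ValueError: time passes only in moves, steps and waits
```

```bash
cd pics; python3 -c "
import cv2,numpy as np
L=[cv2.imread(f'w_{n}_{z}.png') for n in('top','side') for z in(.055,.086)]
L=[cv2.resize(a,None,fx=560/a.shape[0],fy=560/a.shape[0]) for a in L]
o=np.hstack(L);print(o.shape);cv2.imwrite('w.png',cv2.resize(o,None,fx=min(1,800/o.shape[1]),fy=min(1,800/o.shape[1])))"
```

```text
[ WARN:0@0.010] global loadsave.cpp:275 findDecoder imread_('w_top_0.086.png'): can't open/read file: check file path/integrity
[ WARN:0@0.015] global loadsave.cpp:275 findDecoder imread_('w_side_0.086.png'): can't open/read file: check file path/integrity
Traceback (most recent call last):
AttributeError: 'NoneType' object has no attribute 'shape'
```

```bash
python3 - <<'E'
import re
s=open('h.py').read()
s=s.replace("from scipy","CP={n:camera_params(n) for n in('side','top')}\nfrom scipy",1).replace("c=camera_params(n)","c=CP[n]")
open('h.py','w').write(s)
E
python3 - <<'E'
from h import *
t=cv2.imread('pics/top0.png'); s=cv2.imread('pics/side0.png')
wood=lambda h,a: cv2.morphologyEx(cv2.inRange(h,(8,60,60),(28,255,255)),cv2.MORPH_OPEN,np.ones((9,9)))
L=[]
for n,im,box,z in (('top',t,(168,188,208,222),.055),('side',s,(222,255,264,303),.055),('top',t,(285,180,320,202),.086),('side',s,(258,155,280,190),.086)):
    cs,m,a=cont(im,wood,box,10); 
    o=np.vstack([a,cv2.cvtColor(m,8)]); L.append(cv2.resize(o,(200,560)))
    for A,par,p in cs[:1]:
        xy=pl(n,p,z); print(n,z,A,par,rect(xy))
        print([ (q.round(1),(pl(n,[q],z)[0]*1000).round(1)) for q in cv2.approxPolyDP(p.astype(np.float32),1.3,True)[:,0]])
cv2.imwrite('pics/w.png',np.hstack(L))
print('handle top',onz('top',179.2,201.3,.241),onz('side',242.2,221.8,.241))
E
```

```text
top 0.055 343.95500000000004 -1 (array([461.9, 254.3]), array([ 74.4, 102.9]), 25.4)
[(array([193. , 194.2], dtype=float32), array([512.4, 224.4])), (array([173.8, 203.2], dtype=float32), array([472.5, 313.3])), (array([180.2, 216.4], dtype=float32), array([411.1, 284.1])), (array([199.8, 207.2], dtype=float32), array([451.2, 194. ]))]
side 0.055 953.65 -1 (array([463.7, 267.5]), array([ 72.1, 151.7]), 25.2)
[(array([243.2, 254.6], dtype=float32), array([483., 194.])), (array([241. , 254.6], dtype=float32), array([489.3, 195.8])), (array([239.8, 259. ], dtype=float32), array([487.5, 214.1])), (array([228.2, 261. ], dtype=float32), array([517.7, 230.5])), (array([233.8, 298. ], dtype=float32), array([462. , 349.8])), (array([256.4, 294. ], dtype=float32), array([407.8, 321.5])), (array([256.8, 281.8], dtype=float32), array([417.4, 281.4])), (array([251.2, 258.2], dtype=float32), array([455.7, 201.2])), (array([244.6, 257.6], dtype=float32), array([475.4, 204.8]))]
top 0.086 108.55 -1 (array([ 514. , -271.6]), array([35.9, 70.1]), 16.0)
[(array([308. , 186.2], dtype=float32), array([ 5
[... 252 characters left out ...]
ay([ 490.7, -242.2])), (array([309.2, 191. ], dtype=float32), array([ 510.6, -307.4]))]
side 0.086 222.57 -1 (array([ 501.8, -206.6]), array([ 54. , 203.4]), 21.8)
[(array([264.2, 160.8], dtype=float32), array([ 541.6, -300.1])), (array([263.6, 184. ], dtype=float32), array([ 503.9, -139. ])), (array([267.8, 185.8], dtype=float32), array([ 486.2, -132.2])), (array([265. , 189.4], dtype=float32), array([ 490.9, -106.6])), (array([279.4, 189.4], dtype=float32), array([ 440.3, -121.6])), (array([270.6, 183.6], dtype=float32), array([ 479.9, -148.8])), (array([270.8, 162. ], dtype=float32), array([ 513.6, -298.9]))]
handle top [0.46240308 0.25494042 0.241     ] [0.46660472 0.2559033  0.241     ]
```

View pics/w.png

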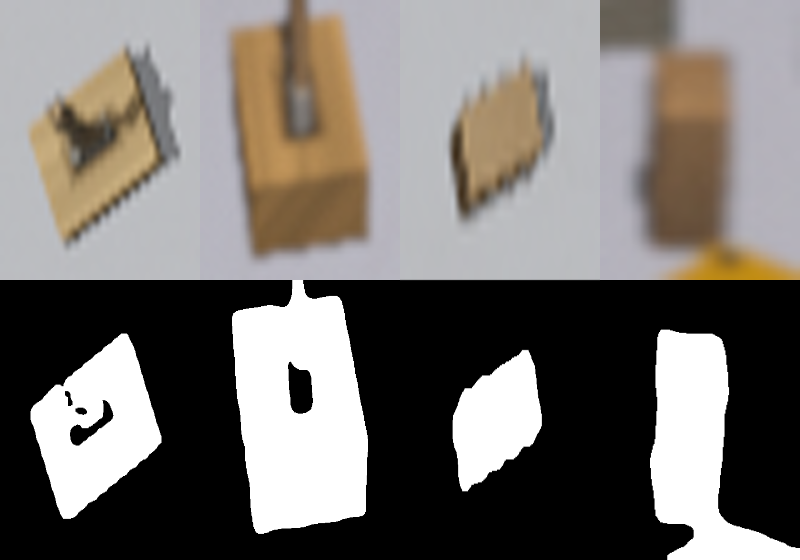

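```bash
cat >> h.py <<'E'
def plan(targets):
    s=telemetry.read_state(); R=Ro.from_quat(s['tcp_rot'],scalar_first=True).as_matrix(); p=s['tool_pos']
    j=np.degrees(np.arctan2(R[1,2],R[0,2]))
    print('t',round(s['time_s'],2),'p',(p*1000).round(1),'jaw',j.round(2),'xaxis',R[:,0].round(4),'gap',round(s['finger_gap'],4),'F',s['contact_force'].round(1),'q',s['joint_positions'].round(2))
    for x,y,z,a in targets:
        d=R.T@(np.array([x,y,z])-p*1000); w=(a-j+90)%180-90 if abs(a-j)>180 else a-j
        print((x,y,z,a),'->',d.round(1),'roll',round(-np.radians(w),4))
E
python3 - <<'E'
from h import *
plan([(220,-570,300,-60),(400,-350,300,-30),(470,-100,300,0),(464.5,255.5,300,25.4)])
E
```

```text
t 0.1 p [ 144.8 -633.3  244.5] jaw -77.12 xaxis [-4.0e-04  1.4e-03 -1.0e+00] gap 0.0854 F [ 0.  -0.1 -0.3] q [ 1.25  0.33  0.04  1.47 -0.01  1.34 -0.06]
(220, -570, 300, -60) -> [-55.4  87.4 -45. ] roll -0.2988
(400, -350, 300, -30) -> [ -55.2  311.9 -219.3] roll -0.8224
(470, -100, 300, 0) -> [ -54.9  435.9 -447.4] roll -1.346
(464.5, 255.5, 300, 25.4) -> [ -54.4  509.8 -795.2] roll -1.7893
```

Call:
{"method": "apply_moves", "body": {"moves": [[0,[-25,44,-22],-0.15],[0,[-55,87,-45],-0.3],[0,[-55,125,-74],-0.4],[0,[-55,162,-103],-0.5],[0,[-55,200,-132],-0.6],[0,[-55,237,-161],-0.7],[0,[-55,275,-190],-0.8],[0,[-55,312,-219],-0.9],[0,[-55,337,-265],-1.0],[0,[-55,362,-310],-1.1],[0,[-55,387,-356],-1.2],[0,[-55,412,-402],-1.3],[0,[-55,436,-447],-1.4],[0,[-55,448,-505],-1.5],[0,[-55,460,-563],-1.58],[0,[-55,472,-620],-1.65],[0,[-55,485,-678],-1.72],[0,[-55,497,-735],-1.789],[0,[-54,510,-795],-1.789],[0,[-54,510,-795],-1.789]]}}

```text
time_s: 2.6
tool_pos: [0.4627, 0.2603, 0.299]
tcp_rot: [0.689, -0.157, 0.69, 0.159]
contact_force: [-0.2, -0.6, 0.1]
finger_gap: 0.0852
```

```bash
python3 - <<'E'
from h import *
plan([(464.5,255.5,300,25.4)])
for n in('side','top'): snap(n,n+'1')
t=cv2.imread('pics/top1.png');s=cv2.imread('pics/side1.png')
a=cv2.resize(t[160:235,130:230],(600,450),interpolation=cv2.INTER_CUBIC)
b=cv2.resize(s[150:300,205:305],(300,450),interpolation=cv2.INTER_CUBIC)
cv2.imwrite('pics/v1.png',np.hstack([a[:,:500],b]))
plan([(464.5,255.5,300,25.4)])
E
```

```text
t 2.6 p [462.7 260.3 299. ] jaw 25.85 xaxis [-0.0017  0.0026 -1.    ] gap 0.0852 F [-0.2 -0.6  0.1] q [ 0.25  0.15 -0.93  1.63  0.12  1.42 -0.24]
(464.5, 255.5, 300, 25.4) -> [-1.  -5.1 -0.5] roll 0.0078
t 2.7 p [464.5 255.3 298.9] jaw 25.47 xaxis [-1.1e-03 -1.0e-04 -1.0e+00] gap 0.0855 F [ 0.2 -0.1  0.2] q [ 0.26  0.15 -0.92  1.64  0.12  1.42 -0.24]
(464.5, 255.5, 300, 25.4) -> [-1.1  0.2  0.1] roll 0.0013
```

View pics/v1.png

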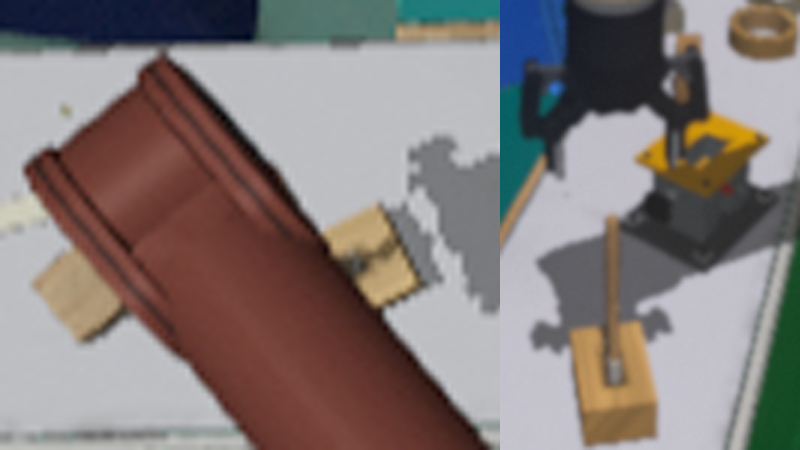

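```bash
python3 - <<'E'
from h import *
j=np.array([np.cos(np.radians(25.4)),np.sin(np.radians(25.4)),0])
c=np.array([.4645,.2553,.298])
for k in(.0425,.057,-.0425,-.057): print(k,proj('side',c+k*j))
s=cv2.imread('pics/side1.png'); a=cv2.resize(s[165:225,212:282],None,fx=11,fy=9.5,interpolation=cv2.INTER_CUBIC); cv2.imwrite('pics/v1b.png',a)
E
```

```text
0.0425 [225.73280585 205.9045212 ]
0.057 [219.77066639 206.48505045]
-0.0425 [260.0413053  202.56392711]
-0.057 [265.78671714 202.00450047]
```

View pics/v1b.png

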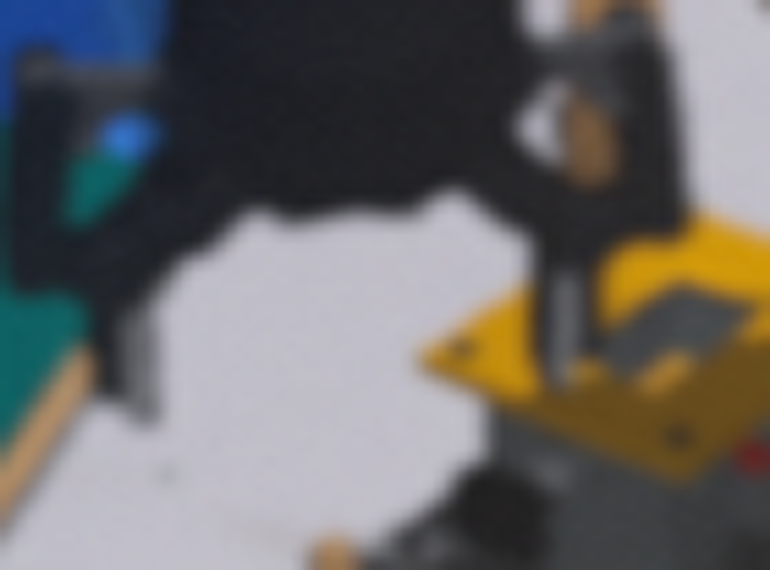

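Call:
{"method": "apply_moves", "body": {"moves": [[0,[30,0,1.5],0],[0,[65,0,1.5],0],[0,[90,0,1.5],0],[0,[97,0,1.5],0],[0,[97,0,1.5],0],[255,[97,0,1.5],0],[255,[97,0,1.5],0],[255,[97,0,1.5],0],[255,[97,0,1.5],0],[255,[97,0,1.5],0],[255,[97,0,1.5],0],[255,[97,0,1.5],0]]}}

```text
time_s: 4.2
tool_pos: [0.4664, 0.2559, 0.2027]
tcp_rot: [0.69, -0.155, 0.69, 0.155]
contact_force: [0.3, 0.5, 4.4]
finger_gap: 0.0117
```

```bash
python3 - <<'E'
from h import *
plan([(464.5,255.5,202,25.4)])
E
```

```text
t 4.2 p [466.4 255.9 202.7] jaw 25.38 xaxis [ 7.e-04  4.e-04 -1.e+00] gap 0.0117 F [0.3 0.5 4.4] q [ 0.23  0.23 -0.91  1.77  0.19  1.23 -0.29]
(464.5, 255.5, 202, 25.4) -> [ 0.7  0.5 -1.9] roll -0.0003
```

Call:
{"method": "apply_moves", "body": {"moves": [[255,[-10,0,0],0],[255,[-40,0,0],0],[255,[-80,0,0],0],[255,[-120,0,0],0],[255,[-145,0,0],0],[255,[-145,0,0],0]]}}

```text
time_s: 4.95
tool_pos: [0.4665, 0.2562, 0.3492]
tcp_rot: [0.691, -0.155, 0.689, 0.156]
contact_force: [0.4, -0.3, -1.7]
finger_gap: 0.0115
```

```bash
python3 - <<'E'
from h import *
plan([(470,110,345,0),(447.5,-35.5,345,-21)])
E
```

```text
t 4.95 p [466.5 256.2 349.2] jaw 25.39 xaxis [ 0.0024  0.0011 -1.    ] gap 0.0115 F [ 0.4 -0.3 -1.7] q [ 0.26  0.14 -0.93  1.55  0.11  1.51 -0.23]
(470, 110, 345, 0) -> [   4.1 -133.6  -59.6] roll 0.4431
(447.5, -35.5, 345, -21) -> [   3.9 -255.4 -142.3] roll 0.8096
```

Call:
{"method": "apply_moves", "body": {"moves": [[255,[4,-30,-14],0.11],[255,[4,-75,-34],0.25],[255,[4,-120,-57],0.38],[255,[4,-165,-82],0.52],[255,[4,-210,-112],0.67],[255,[4,-240,-132],0.78],[255,[4,-255,-142],0.81],[255,[4,-255,-142],0.81],[255,[4,-255,-142],0.81]]}}

```text
time_s: 6.08
tool_pos: [0.4474, -0.0338, 0.3432]
tcp_rot: [0.695, 0.128, 0.696, -0.127]
contact_force: [-0.1, 0.2, -0.8]
finger_gap: 0.0117
```

```bash
python3 - <<'E'
from h import *
for n in('side','top'): snap(n,n+'2')
plan([(447.5,-35.5,345,-21)])
t=cv2.imread('pics/top2.png');s=cv2.imread('pics/side2.png')
a=cv2.resize(t[160:235,210:290],(480,450),interpolation=cv2.INTER_CUBIC)
b=cv2.resize(s[130:280,220:320],(300,450),interpolation=cv2.INTER_CUBIC)
cv2.imwrite('pics/v2.png',np.hstack([a,b]))
E
```

```text
t 6.17 p [447.4 -33.9 343.3] jaw -20.83 xaxis [-0.e+00  3.e-04 -1.e+00] gap 0.0113 F [ 0.2 -0.4 -0.9] q [ 0.64 -0.1  -0.6   1.74 -0.06  1.49 -0.32]
(447.5, -35.5, 345, -21) -> [-1.7 -1.4  0.6] roll 0.003
```

View pics/v2.png

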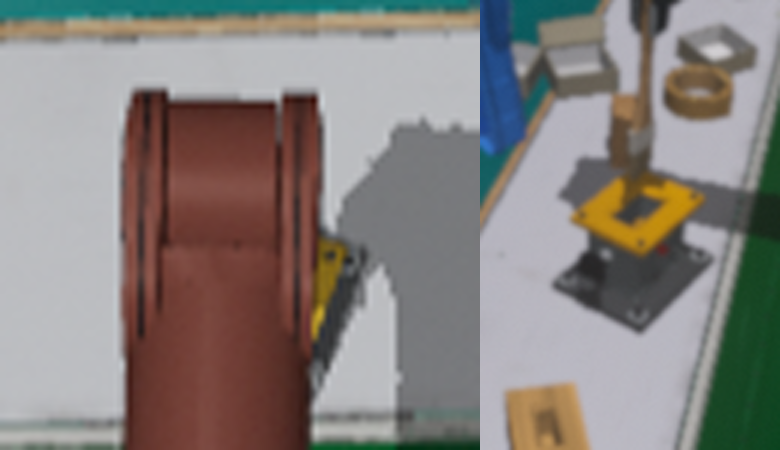

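```bash
python3 - <<'E'
from h import *
s=cv2.imread('pics/side2.png')
a=cv2.resize(s[160:215,245:300],None,fx=12,fy=10.9,interpolation=cv2.INTER_CUBIC)
b=np.radians(69.2);d=np.array([np.cos(b),np.sin(b),0]);e=np.array([np.sin(b),-np.cos(b),0]);c=np.array([.4474,-.0339,.1536])
for i in(-.02,.02):
  for k in(-.0065,.0065):
    u,v=proj('side',c+i*d+k*e); print(u,v); cv2.circle(a,(int((u-245+.5)*12),int((v-160+.5)*10.9)),3,(255,0,255),-1)
w=np.array([.4475,-.0355,.104])
for i in(-.032,.032):
  for k in(-.018,.018):
    u,v=proj('side',w+i*d+k*e); cv2.circle(a,(int((u-245+.5)*12),int((v-160+.5)*10.9)),3,(0,0,255),-1)
cv2.imwrite('pics/v2b.png',a)
E
```

```text
278.0098704010905 185.40136484129988
274.7767668603992 184.04866978379238
271.38139643816567 190.98756225359267
268.10841485097995 189.57481169183987
```

View pics/v2b.png

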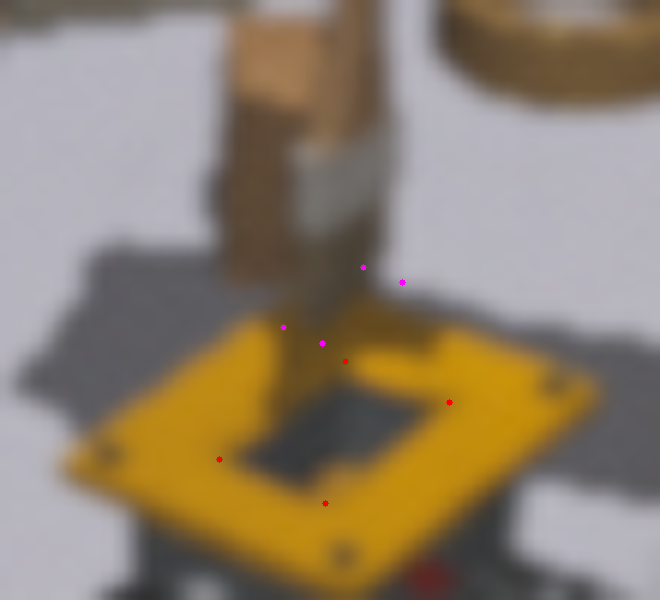

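Call:
{"method": "apply_moves", "body": {"moves": [[255,[15,-1.5,0.5],0],[255,[35,-1.5,0.5],0],[255,[50,-1.5,0.5],0],[255,[65,-1.5,0.5],0],[255,[75,-1.5,0.5],0],[255,[82,-1.5,0.5],0],[255,[82,-1.5,0.5],0],[255,[82,-1.5,0.5],0]]}}

```text
time_s: 7.18
tool_pos: [0.4474, -0.0372, 0.2618]
tcp_rot: [0.695, 0.129, 0.695, -0.129]
contact_force: [-0.8, -0.2, -0.3]
finger_gap: 0.0115
```

```bash
python3 - <<'E'
from h import *
plan([(447.5,-35.5,255.5,-21)])
s,_=snap('side','side3')
a=cv2.resize(s[160:225,245:300],None,fx=10,fy=9,interpolation=cv2.INTER_CUBIC)
cv2.imwrite('pics/v3.png',a)
E
```

```text
t 7.17 p [447.4 -37.2 261.8] jaw -21.03 xaxis [ 6.e-04 -0.e+00 -1.e+00] gap 0.0115 F [-0.8 -0.2 -0.3] q [ 0.64 -0.07 -0.62  1.87 -0.04  1.32 -0.33]
(447.5, -35.5, 255.5, -21) -> [ 6.3  1.6 -0.5] roll -0.0005
```

View pics/v3.png

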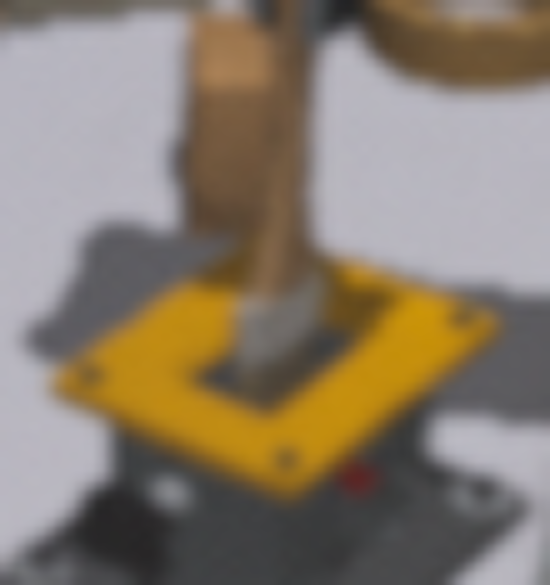

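Call:
{"method": "apply_moves", "body": {"moves": [[255,[6,1,0],0],[255,[6,1,0],0],[255,[6,1,0],0]]}}

```text
time_s: 7.6
tool_pos: [0.4475, -0.0362, 0.2553]
tcp_rot: [0.695, 0.129, 0.695, -0.129]
contact_force: [-0.2, -0.3, -0.5]
finger_gap: 0.0114
```

Call:
{"method": "apply_moves", "body": {"moves": [[255,[-15,0,0],0],[255,[-30,0,0],0],[255,[-38,0,0],0],[255,[-38,0,0],0],[255,[-38,0,0],0]]}}

```text
time_s: 8.22
tool_pos: [0.4474, -0.0362, 0.2931]
tcp_rot: [0.695, 0.129, 0.695, -0.129]
contact_force: [0.1, -0.3, -1.0]
finger_gap: 0.0112
```

Call:
{"method": "apply_moves", "body": {"moves": [[255,[12,0,0],0],[255,[26,0,0],0],[255,[38,0,0],0],[255,[38,0,0],0],[255,[38,0,0],0]]}}

```text
time_s: 8.85
tool_pos: [0.4476, -0.0362, 0.2555]
tcp_rot: [0.695, 0.129, 0.695, -0.129]
contact_force: [0.4, 0.5, -1.1]
finger_gap: 0.0113
```

```bash
python3 - <<'E'
from h import *
plan([(447.5,-35.5,350,-21)])
s,_=snap('side','side4')
a=cv2.resize(s[160:225,245:300],None,fx=10,fy=9,interpolation=cv2.INTER_CUBIC)
cv2.imwrite('pics/v4.png',a)
E
```

```text
t 8.85 p [447.6 -36.2 255.5] jaw -21.02 xaxis [ 1.e-04  1.e-04 -1.e+00] gap 0.0113 F [ 0.4  0.5 -1.1] q [ 0.64 -0.06 -0.62  1.88 -0.04  1.31 -0.34]
(447.5, -35.5, 350, -21) -> [-94.5   0.6  -0.4] roll -0.0004
```

View pics/v4.png

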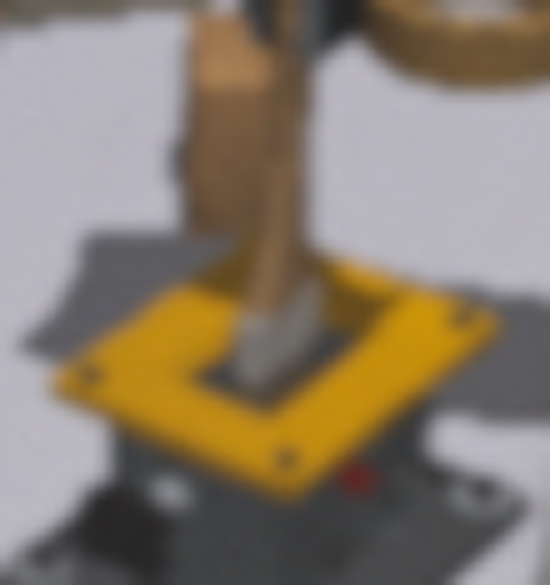

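Call:
{"method": "apply_moves", "body": {"moves": [[255,[-20,0,0],0],[255,[-50,0,0],0],[255,[-80,0,0],0],[255,[-94,0,0],0],[255,[-94,0,0],0]]}}

```text
time_s: 9.52
tool_pos: [0.4479, -0.0362, 0.3498]
tcp_rot: [0.696, 0.129, 0.695, -0.129]
contact_force: [0.3, -0.5, -0.9]
finger_gap: 0.0114
```

```bash
python3 - <<'E'
from h import *
plan([(470,110,350,0),(466.5,256,350,25.4)])
E
```

```text
t 9.53 p [447.9 -36.2 349.8] jaw -21.04 xaxis [ 1.4e-03 -3.0e-04 -1.0e+00] gap 0.0114 F [ 0.3 -0.5 -0.9] q [ 0.65 -0.1  -0.6   1.72 -0.06  1.5  -0.32]
(470, 110, 350, 0) -> [ -0.2 144.4 -31.9] roll -0.3671
(466.5, 256, 350, 25.4) -> [-2.000e-01  2.794e+02 -8.750e+01] roll -0.8105
```

Call:
{"method": "apply_moves", "body": {"moves": [[255,[0,30,-7],-0.1],[255,[0,75,-18],-0.2],[255,[0,120,-28],-0.33],[255,[0,165,-42],-0.47],[255,[0,210,-58],-0.61],[255,[0,255,-77],-0.74],[255,[0,279.4,-87.5],-0.81],[255,[0,279.4,-87.5],-0.81],[255,[0,279.4,-87.5],-0.81],[255,[0,279.4,-87.5],-0.81]]}}

```text
time_s: 10.78
tool_pos: [0.4663, 0.255, 0.3491]
tcp_rot: [0.69, -0.155, 0.69, 0.155]
contact_force: [0.2, -0.3, -0.8]
finger_gap: 0.0114
```

```bash
python3 - <<'E'
from h import *
plan([(466.5,256,202.7,25.4)])
s,_=snap('side','side5')
a=cv2.resize(s[200:305,215:285],None,fx=5.7,fy=5.7,interpolation=cv2.INTER_CUBIC)
cv2.imwrite('pics/v5.png',a)
E
```

```text
t 10.78 p [466.3 255.  349.1] jaw 25.28 xaxis [-2.e-04 -6.e-04 -1.e+00] gap 0.0114 F [ 0.2 -0.3 -0.8] q [ 0.27  0.14 -0.94  1.55  0.11  1.51 -0.23]
(466.5, 256, 202.7, 25.4) -> [146.4   0.9   0.7] roll -0.0021
```

View pics/v5.png

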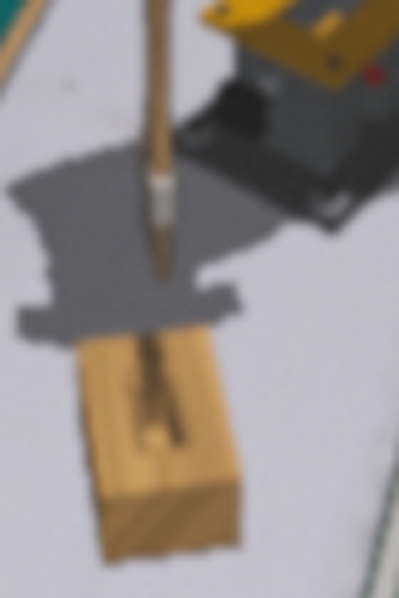

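Call:
{"method": "apply_moves", "body": {"moves": [[255,[35,0.8,0.2],0],[255,[70,0.8,0.2],0],[255,[85,0.8,0.2],0],[255,[100,0.8,0.2],0],[255,[115,0.8,0.2],0],[255,[130,0.8,0.2],0],[255,[140,0.8,0.2],0],[255,[145,0.8,0.2],0],[255,[145,0.8,0.2],0],[255,[145,0.8,0.2],0]]}}

```text
time_s: 12.08
tool_pos: [0.4661, 0.257, 0.2048]
tcp_rot: [0.69, -0.155, 0.69, 0.155]
contact_force: [-0.6, -0.5, -1.7]
finger_gap: 0.0111
```

```bash
python3 - <<'E'
from h import *
plan([(466.5,256,202.7,25.4)])
E
```

```text
t 12.07 p [466.1 257.  204.8] jaw 25.38 xaxis [ 6.e-04  4.e-04 -1.e+00] gap 0.0111 F [-0.6 -0.5 -1.7] q [ 0.24  0.23 -0.93  1.77  0.19  1.24 -0.3 ]
(466.5, 256, 202.7, 25.4) -> [ 2.1 -1.1 -0.1] roll -0.0004
```

Call:
{"method": "apply_moves", "body": {"moves": [[255,[2,-0.6,0],0],[255,[2,-0.6,0],0],[0,[2,-0.6,0],0],[0,[2,-0.6,0],0],[0,[2,-0.6,0],0],[0,[2,-0.6,0],0],[0,[2,-0.6,0],0],[0,[-10,-0.6,0],0],[0,[-50,-0.6,0],0],[0,[-95,-0.6,0],0],[0,[-115,-0.6,0],0],[0,[-115,-0.6,0],0]]}}

```text
time_s: 13.58
tool_pos: [0.4667, 0.2569, 0.3214]
tcp_rot: [0.691, -0.155, 0.689, 0.156]
contact_force: [0.7, -1.0, -0.5]
finger_gap: 0.0852
```

```bash
python3 - <<'E'
from h import *
plan([(480,100,320,20),(500,-120,260,15),(515,-270,230,15)])
s,_=snap('side','side6')
a=cv2.resize(s[150:305,215:315],None,fx=4,fy=3.8,interpolation=cv2.INTER_CUBIC)
cv2.imwrite('pics/v6.png',a)
E
```

```text
t 13.57 p [466.7 256.9 321.4] jaw 25.39 xaxis [ 0.0031  0.0012 -1.    ] gap 0.0852 F [ 0.7 -1.  -0.5] q [ 0.27  0.15 -0.95  1.59  0.12  1.46 -0.24]
(480, 100, 320, 20) -> [   1.3 -147.4  -55.3] roll 0.094
(500, -120, 260, 15) -> [  61.1 -354.8 -131.7] roll 0.1813
(515, -270, 230, 15) -> [  90.9 -496.7 -182.6] roll 0.1813
```

View pics/v6.png

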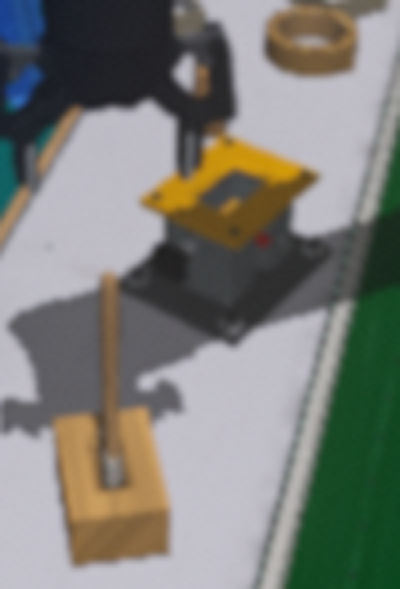

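```bash
python3 - <<'E'
from h import *
t=cv2.imread('pics/top0.png'); s=cv2.imread('pics/side0.png')
a=cv2.resize(t[180:202,288:318],None,fx=16,fy=16,interpolation=cv2.INTER_CUBIC)
b=cv2.resize(s[157:192,256:278],None,fx=16,fy=16,interpolation=cv2.INTER_CUBIC)
b=cv2.resize(b,(240,352))
cv2.imwrite('pics/f0.png',np.hstack([a,b]))
v=lambda th:(lambda h,a: cv2.morphologyEx(cv2.inRange(h,(8,60,th),(28,255,255)),cv2.MORPH_OPEN,np.ones((9,9))))
print(t[183:198,292:312,2])
print(s[158:190,262:274,2])
E
```

```text
[[187 187 186 186 187 186 186 187 187 187 187 186 186 187 186 186 187 187
  186 187]
 [186 186 187 187 186 187 186 186 187 186 186 186 187 187 167 182 186 186
  186 187]
 [187 186 187 187 187 186 185 187 187 187 171 173 178 181 156 171 159 160
  161 186]
 [186 186 187 187 186 186 186 161 175 182 163 161 166 170 167 164 126 119
  119 187]
 [186 187 187 186 166 178 179 151 167 173 170 166 166 165 165 165 160 118
  119 185]
 [187 186 186 176 159 171 170 170 170 168 168 167 168 165 165 167 173 107
  119 159]
 [186 186 160 140 177 172 170 170 169 169 167 169 169 165 166 166 168 119
  119 120]
 [187 176 102  93 176 171 171 171 171 170 170 170 170 167 167 167 167 158
  119 118]
 [186 161  78  83 175 171 171 170 170 169 171 167 167 165 169 168 152 147
  119 161]
 [186 175  75  87 150 170 170 170 170 170 169 169 166 147 138 138 117 157
  160 186]
 [187 186 112  82  97 172 168 172 175 172 147 137 135  99 108 107 155 185
  185 186]
 [187 187 149  81  86 169 157 144 142 140  92 106 108 152 166 164 186 185
  186 187]
 [187 186 174  76  88 135 115  82 106 130 152 165 164 186 186 185 186 185
  185 
[... 1108 characters left out ...]
112 114 114 112 112 115 129 151 171]
 [112  94 105 112 115 112 109 112 113 126 149 171]
 [110  95 105 111 111 110 109 108 112 125 150 171]
 [118  98 105 109 109 108 108 107 110 125 151 171]
 [133 105 102 108 108 108 106 105 111 129 156 174]
 [147 110 101 105 106 107 104 105 109 129 156 174]
 [151 111  99 101 104 104 104 103 107 129 155 174]
 [150 112  99 101 102 101 101 102 109 129 156 174]
 [154 122 104 102 102 101 102 106 116 138 161 176]
 [165 143 125 118 115 115 118 125 137 147 161 174]
 [176 166 156 149 147 148 152 155 154 144 147 167]
 [180 178 175 174 173 175 178 178 168 146 142 165]
 [180 181 181 182 184 186 188 188 180 168 164 177]
 [181 181 182 185 187 190 191 191 188 186 185 189]]
```

View pics/f0.png

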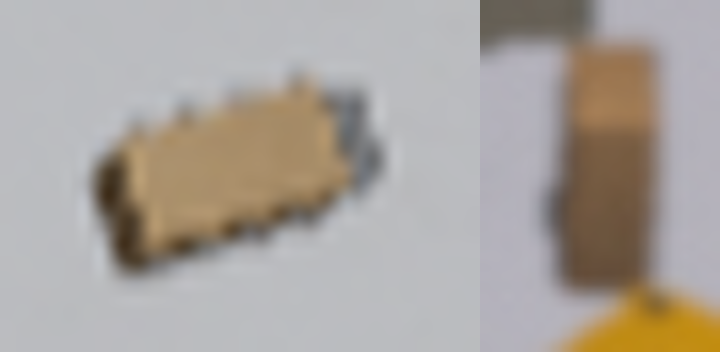

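```bash
python3 - <<'E'
from h import *
P=[(128,135),(320,80),(350,190),(145,250)]
q=pl('top',[(u/16+288-.5,v/16+180-.5) for u,v in P],.086)*1000; print(q.round(1),q.mean(0))
q2=pl('side',[(263.6,160.8),(271.9,161.3),(271.8,169.7),(263.8,169.5)],.086)*1000; print(q2.round(1),q2.mean(0))
# predicted pixels for candidates
d=np.array([-np.sin(np.radians(16)),np.cos(np.radians(16))]);e=np.array([d[1],-d[0]])
for c in((513,-273),(517,-270)):
  for i,k in((-31,17),(-31,-17),(31,-17),(31,17)):
    p=np.array([*((np.array(c)+i*d+k*e)/1000),.086]); print(c,proj('side',p).round(1),proj('top',p).round(1))
E
```

```text
[[ 525.9 -245.5]
 [ 540.3 -300.6]
 [ 508.7 -307.9]
 [ 493.  -249.1]] [ 516.96385881 -275.76972078]
[[ 544.1 -299. ]
 [ 510.7 -305.1]
 [ 496.8 -243.1]
 [ 527.3 -235.3]] [ 519.72548583 -270.61192666]
(513, -273) [265.  161.1] [307. 185.]
(513, -273) [273.3 161.2] [309.3 192.1]
(513, -273) [274.2 169.4] [296.3 196.2]
(513, -273) [265.6 169.3] [294.  189.1]
(517, -270) [263.9 161.4] [306.3 184.2]
(517, -270) [272.2 161.4] [308.6 191.3]
(517, -270) [273.1 169.6] [295.6 195.3]
(517, -270) [264.4 169.6] [293.3 188.2]
```

Call:
{"method": "apply_moves", "body": {"moves": [[0,[0,-30,-11],0.02],[0,[0,-80,-30],0.05],[0,[0,-130,-48],0.08],[0,[0,-180,-67],0.1],[0,[10,-235,-87],0.12],[0,[30,-290,-107],0.14],[0,[50,-345,-128],0.16],[0,[65,-395,-146],0.18],[0,[80,-445,-163],0.18],[0,[95,-480,-174],0.18],[0,[110,-499,-180],0.18],[0,[110,-499,-180],0.18],[0,[110,-499,-180],0.18]]}}

```text
time_s: 15.25
tool_pos: [0.5179, -0.2697, 0.2097]
tcp_rot: [0.701, -0.093, 0.701, 0.094]
contact_force: [0.2, 0.5, -0.1]
finger_gap: 0.0858
```

```bash
python3 - <<'E'
from h import *
plan([(518,-273,72,15)])
s,_=snap('side','side7'); t,_=snap('top','top7')
a=cv2.resize(s[100:200,215:315],None,fx=4,fy=4,interpolation=cv2.INTER_CUBIC)
b=cv2.resize(t[150:250,230:330],None,fx=4,fy=4,interpolation=cv2.INTER_CUBIC)
cv2.imwrite('pics/v7.png',np.hstack([a,b]))
E
```

```text
t 15.25 p [ 517.9 -269.7  209.7] jaw 15.19 xaxis [ 4.e-04  7.e-04 -1.e+00] gap 0.0858 F [ 0.2  0.5 -0.1] q [ 0.83  0.26 -0.5   1.66  0.13  1.26  0.57]
(518, -273, 72, 15) -> [137.7  -3.3  -0.9] roll 0.0033
```

View pics/v7.png

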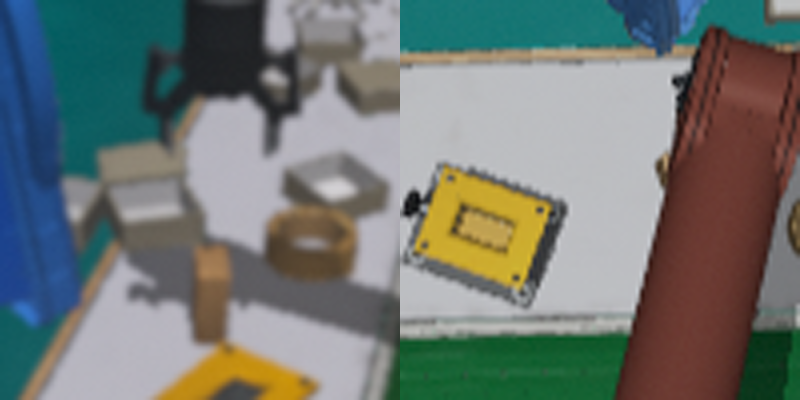

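```bash
python3 - <<'E'
from h import *
j=np.array([np.cos(np.radians(15.2)),np.sin(np.radians(15.2)),0]);n=np.array([-j[1],j[0],0])
c=np.array([.5179,-.2697,.2087]); s=cv2.imread('pics/side7.png')
a=cv2.resize(s[115:175,240:300],None,fx=10,fy=10,interpolation=cv2.INTER_CUBIC)
for k in(.0425,-.0425):
  for m in(-.011,.011):
    u,v=proj('side',c+k*j+m*n); cv2.circle(a,(int((u-239.5)*10),int((v-114.5)*10)),3,(255,0,255),-1)
d=n;f=np.array([.518,-.273,.086])
for i in(-.031,.031):
  for k in(-.017,.017):
    u,v=proj('side',f+i*n+k*j); cv2.circle(a,(int((u-239.5)*10),int((v-114.5)*10)),3,(0,0,255),-1)
cv2.imwrite('pics/v7b.png',a)
Q=cloud('side',np.load('pics/side7.npy'))
for u,v in((252,148),(258,160),(264,155)): print(Q[v,u].round(3))
E
```

```text
[ 0.648 -0.498  0.022]
[ 0.601 -0.431  0.004]
[ 0.574 -0.434  0.033]
```

View pics/v7b.png

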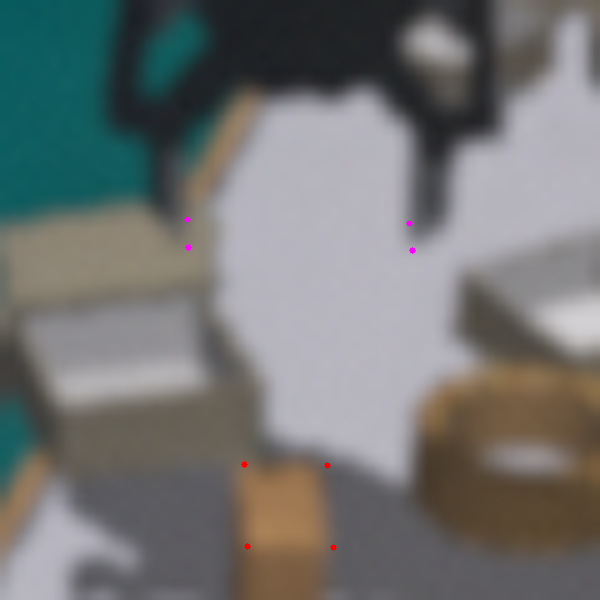

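Call:
{"method": "apply_moves", "body": {"moves": [[0,[30,-1.5,1.5],0],[0,[70,-1.5,1.5],0],[0,[110,-1.5,1.5],0],[0,[130,-1.5,1.5],0],[0,[138,-1.5,1.5],0],[0,[138,-1.5,1.5],0],[0,[138,-1.5,1.5],0]]}}

```text
time_s: 16.23
tool_pos: [0.5202, -0.2731, 0.0728]
tcp_rot: [0.702, -0.093, 0.7, 0.092]
contact_force: [-1.5, 0.3, 0.0]
finger_gap: 0.085
```

```bash
python3 - <<'E'
from h import *
plan([(520,-271.5,72,15)])
s,_=snap('side','side8')
a=cv2.resize(s[110:200,225:315],None,fx=6.6,fy=6.6,interpolation=cv2.INTER_CUBIC)
cv2.imwrite('pics/v8.png',a)
E
```

```text
t 16.23 p [ 520.2 -273.1   72.8] jaw 15.07 xaxis [ 0.0019 -0.001  -1.    ] gap 0.085 F [-1.5  0.3  0. ] q [ 0.8   0.4  -0.48  1.79  0.21  1.    0.5 ]
(520, -271.5, 72, 15) -> [0.8 1.6 0.2] roll 0.0012
```

View pics/v8.png

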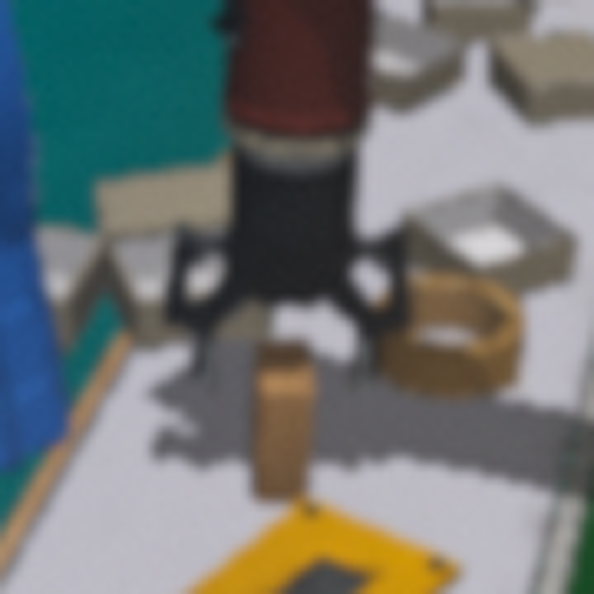

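Call:
{"method": "apply_moves", "body": {"moves": [[60,[0,1,0],0],[100,[0,1,0],0],[255,[0,1,0],0],[255,[0,1,0],0],[255,[0,1,0],0],[255,[0,1,0],0],[255,[0,1,0],0],[255,[0,1,0],0]]}}

```text
time_s: 17.27
tool_pos: [0.5194, -0.2719, 0.0716]
tcp_rot: [0.701, -0.093, 0.701, 0.093]
contact_force: [0.3, -0.8, 5.4]
finger_gap: 0.0334
```

Call:
{"method": "apply_moves", "body": {"moves": [[255,[-5,0,0],0],[255,[-20,0,0],0],[255,[-50,0,0],0],[255,[-85,0,0],0],[255,[-120,0,0],0],[255,[-130,0,0],0],[255,[-130,0,0],0],[255,[-130,0,0],0]]}}

```text
time_s: 18.27
tool_pos: [0.5182, -0.2716, 0.1999]
tcp_rot: [0.7, -0.092, 0.702, 0.093]
contact_force: [-0.9, 0.9, -2.0]
finger_gap: 0.0334
```

```bash
python3 - <<'E'
from h import *
s,_=snap('side','side9');t,_=snap('top','top9')
plan([(490,-170,205,0),(447.5,-36,205,-21)])
a=cv2.resize(s[100:200,215:315],None,fx=4,fy=4,interpolation=cv2.INTER_CUBIC)
b=cv2.resize(t[150:250,230:330],None,fx=4,fy=4,interpolation=cv2.INTER_CUBIC)
cv2.imwrite('pics/v9.png',np.hstack([a,b]))
E
```

```text
t 18.38 p [ 518.4 -271.6  199.9] jaw 15.07 xaxis [-0.0019  0.0012 -1.    ] gap 0.0329 F [-0.2  0.5 -1.4] q [ 0.83  0.27 -0.5   1.66  0.14  1.24  0.56]
(490, -170, 205, 0) -> [ -4.9 105.5  -1. ] roll 0.263
(447.5, -36, 205, -21) -> [ -4.7 245.9  -7.2] roll 0.6295
```

View pics/v9.png

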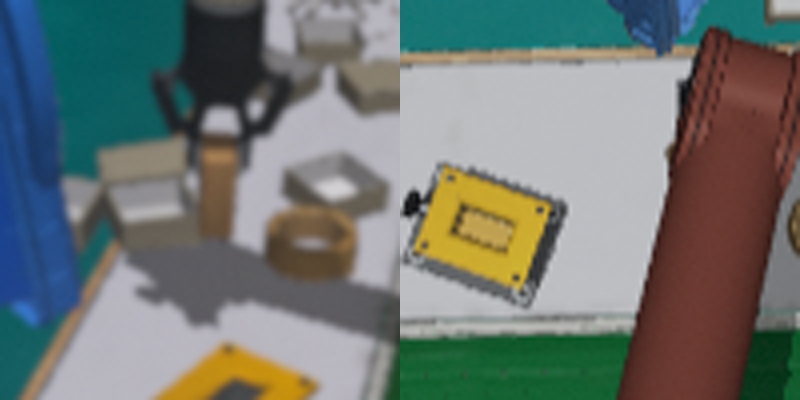

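Call:
{"method": "apply_moves", "body": {"moves": [[255,[-15,25,0],0.08],[255,[-18,70,0],0.2],[255,[-18,115,-1],0.32],[255,[-18,160,-3],0.45],[255,[-18,205,-5],0.55],[255,[-18,235,-7],0.62],[255,[-18,246,-7],0.63],[255,[-18,246,-7],0.63],[255,[-18,246,-7],0.63],[255,[-18,246,-7],0.63]]}}

```text
time_s: 19.62
tool_pos: [0.4485, -0.0371, 0.2191]
tcp_rot: [0.695, 0.13, 0.695, -0.129]
contact_force: [-0.8, 0.4, -1.4]
finger_gap: 0.0329
```

```bash
cat > ov.py <<'E'
from h import *
import sys
tag=sys.argv[1]; wx,wy,wa=map(float,sys.argv[2:5])
s,_=snap('side',tag); plan([(wx,wy,0,wa)])
st=telemetry.read_state();p=st['tool_pos'];R=Ro.from_quat(st['tcp_rot'],scalar_first=True).as_matrix()
a=cv2.resize(s[140:215,240:310],None,fx=10,fy=8,interpolation=cv2.INTER_CUBIC)
def dots(c,j,lx,ly,col):
    n=np.array([-j[1],j[0],0])
    for i in(-ly,ly):
        for k in(-lx,lx):
            u,v=proj('side',c+i*n+k*j); cv2.circle(a,(int((u-239.5)*10),int((v-139.5)*8)),3,col,-1)
f=p+R[:,0]*.0716; dots(f,R[:,2],.017,.031,(255,0,255)); dots(p-R[:,0]*.0144,R[:,2],.017,.031,(255,0,0))
w=np.radians(wa); j=np.array([np.cos(w),np.sin(w),0]); c=np.array([wx/1e3,wy/1e3,.104])
dots(c,j,.05,.064,(0,0,255)); dots(c,j,.018,.032,(0,0,255)); dots(c,j,.022,.036,(0,255,0))
cv2.imwrite(f'pics/{tag}_ov.png',a)
E
python3 ov.py side10 447.5 -36 -21
```

```text
t 19.68 p [448.5 -36.9 219.2] jaw -21.09 xaxis [-3.e-04  4.e-04 -1.e+00] gap 0.0335 F [-0.1 -0.3 -1.9] q [ 0.64 -0.03 -0.63  1.93 -0.02  1.23 -0.35]
(447.5, -36.0, 0, -21.0) -> [219.2   0.5  -1.2] roll -0.0015
```

View pics/side10_ov.png

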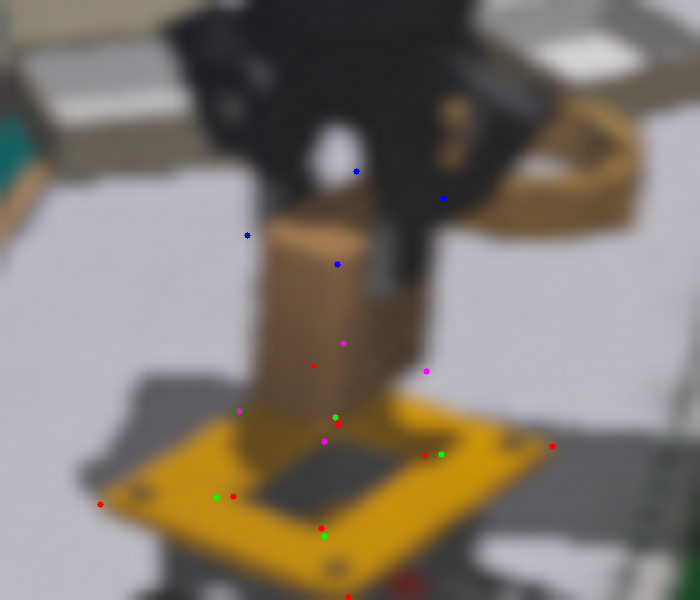

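```bash
python3 - <<'E'
from h import *
yel=lambda h,a: cv2.inRange(h,(15,110,125),(34,255,255))
for n,f,box in (('top','top0',(220,180,285,235)),('top','top7',(220,180,285,235)),('side','side0',(240,180,310,225)),('side','side6',(240,170,310,225))):
    im=cv2.imread(f'pics/{f}.png')
    k=8;u0,v0,u1,v1=box
    a=cv2.resize(im[v0:v1,u0:u1],None,fx=k,fy=k,interpolation=cv2.INTER_CUBIC)
    g=cv2.cvtColor(a,cv2.COLOR_BGR2GRAY)
    bh=cv2.morphologyEx(g,cv2.MORPH_BLACKHAT,cv2.getStructuringElement(cv2.MORPH_ELLIPSE,(25,25)))
    cv2.imwrite(f'pics/bh_{f}.png',np.hstack([g,cv2.normalize(bh,None,0,255,cv2.NORM_MINMAX)]))
E
cd pics; python3 -c "
import cv2,numpy as np
o=[cv2.imread(f'bh_{f}.png') for f in('top0','side6')]
w=max(i.shape[1] for i in o)
o=[cv2.copyMakeBorder(i,0,0,0,w-i.shape[1],0) for i in o]
o=np.vstack(o); print(o.shape); cv2.imwrite('bh.png',cv2.resize(o,(750,600)))"
```

```text
(880, 1120, 3)
```

View pics/bh.png

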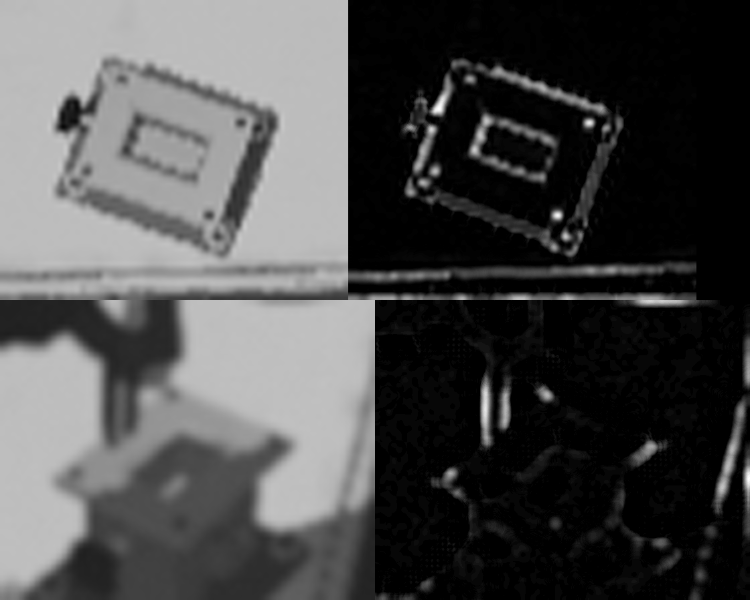

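```bash
python3 - <<'E'
from h import *
def screws(n,f,seeds,r):
    im=cv2.imread(f'pics/{f}.png');k=8;out=[]
    for u,v in seeds:
        u0,v0=int(u)-5,int(v)-5
        g=cv2.cvtColor(cv2.resize(im[v0:v0+11,u0:u0+11],None,fx=k,fy=k,interpolation=cv2.INTER_CUBIC),cv2.COLOR_BGR2GRAY).astype(float)
        yy,xx=np.mgrid[:88,:88]; U=(xx+.5)/k-.5+u0; V=(yy+.5)/k-.5+v0
        for _ in range(5):
            m=np.hypot(U-u,V-v)<r; w=np.where(m,np.clip(np.median(g[m])-g,0,None),0); u,v=(w*U).sum()/w.sum(),(w*V).sum()/w.sum()
        out.append((u,v))
    return np.array(out)
k=8
top=screws('top','top0',[(220+180/k,180+116/k),(220+361/k,180+181/k),(220+312/k,180+316/k),(220+129/k,180+250/k)],1.6)
q=pl('top',top,.104)*1000; print('top',top.round(2).tolist(),q.round(1).tolist(),q.mean(0).round(1))
# predict in side
pr=[proj('side',[x/1e3,y/1e3,.104]) for x,y in q]; print(np.round(pr,1).tolist())
sd=screws('side','side0',pr,1.6); q2=pl('side',sd,.104)*1000; print('side',sd.round(2).tolist(),q2.round(1).tolist(),q2.mean(0).round(1))
for Q in(q,q2):
    e1=Q[0]-Q[1];e2=Q[3]-Q[2]; f1=Q[0]-Q[3];f2=Q[1]-Q[2]
    print([round(np.degrees(np.arctan2(e[1],e[0])),2) for e in(e1,e2,e1+e2)],[round(np.degrees(np.arctan2(e[1],e[0])),2) for e in(f1,f2,f1+f2)],np.linalg.norm(e1),np.linalg.norm(f1))
s=cv2.imread('pics/side0.png'); a=cv2.resize(s[180:225,245:300],None,fx=12,fy=12,interpolation=cv2.INTER_CUBIC)
for u,v in sd: cv2.circle(a,(int((u-244.5)*12),int((v-179.5)*12)),3,(255,0,255),-1)
for u,v in pr: cv2.circle(a,(int((u-244.5)*12),int((v-179.5)*12)),3,(255,0,0),-1)
cv2.imwrite('pics/sc.png',a)
E
```

```text
top [[242.28, 194.03], [264.48, 202.01], [258.54, 218.99], [235.71, 210.87]] [[501.9, -3.7], [463.5, -102.4], [388.2, -73.8], [426.9, 27.3]] [445.1 -38.2]
[[254.7, 201.7], [272.3, 187.3], [291.6, 195.5], [274.4, 211.3]]
side [[253.5, 201.53], [271.41, 186.8], [290.82, 195.36], [273.15, 210.87]] [[506.0, -3.6], [467.2, -104.6], [391.0, -74.0], [431.2, 26.0]] [448.8 -39. ]
[np.float64(68.74), np.float64(69.04), np.float64(68.89)] [np.float64(-22.41), np.float64(-20.77), np.float64(-21.59)] 105.92501839846551 81.1430382266641
[np.float64(69.0), np.float64(68.12), np.float64(68.56)] [np.float64(-21.63), np.float64(-21.87), np.float64(-21.75)] 108.10605370452514 80.43531319937632
```

View pics/sc.png

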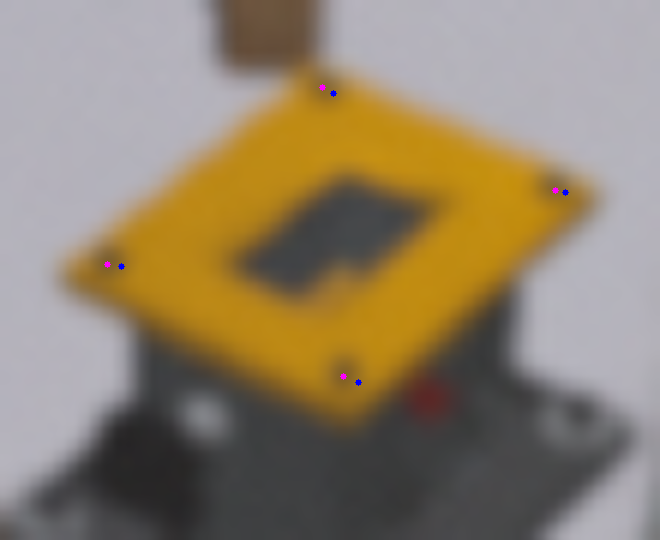

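```bash
python3 - <<'E'
from h import *
s=cv2.imread('pics/side10.png')
a=cv2.resize(s[155:205,258:290],None,fx=16,fy=12,interpolation=cv2.INTER_CUBIC); 
cv2.imwrite('pics/blk.png',a)
p=np.array([.4485,-.0369,.2192]); w=np.radians(-21.09); j=np.array([np.cos(w),np.sin(w),0]); n=np.array([-j[1],j[0],0])
for off in(0,-.005,-.010):
  print(off)
  for nm,k,i in(('A',.017,.031),('B',-.017,.031),('C',-.017,-.031)):
    print(nm,[proj('side',p+k*j+(i+off)*n+np.array([0,0,z])).round(1).tolist() for z in(.0144,-.0316,-.0716)])
for r in (170,173,176,179,182,185,187,189,191,193): print(r,s[r,262:286,2])
E
```

```text
0
A [[264.3, 168.9], [263.8, 180.9], [263.4, 190.9]]
B [[273.2, 172.6], [272.5, 184.6], [271.9, 194.6]]
C [[283.9, 164.3], [282.9, 176.1], [282.2, 185.9]]
-0.005
A [[265.2, 168.3], [264.7, 180.2], [264.3, 190.2]]
B [[274.1, 171.9], [273.4, 183.9], [272.8, 193.9]]
C [[284.7, 163.6], [283.8, 175.4], [283.0, 185.3]]
-0.01
A [[266.1, 167.6], [265.6, 179.5], [265.1, 189.5]]
B [[275.0, 171.2], [274.2, 183.2], [273.6, 193.2]]
C [[285.5, 163.0], [284.6, 174.8], [283.8, 184.6]]
170 [184 183 179 160 135 129 138 146 154 159 161 162 159 146 122  91  73  56
  42  38  59 108 153 175]
173 [185 184 178 157 124 107 109 111 113 114 120 124 120 107  93  84  74  55
  41  41  71 124 169 184]
176 [184 182 168 140 113 104 106 107 109 110 113 116 114 103  93  84  78  70
  66  72  99 141 175 185]
179 [184 182 169 141 112 102 101 103 104 107 111 112 106  98  90  79  76  73
  75  79 105 147 176 185]
182 [186 181 164 130 104  96  98  98  99 101 106 106  99  93  87  79  76  74
  74  84 118 159 181 185]
185 [180 179 161 122  97  94  96  95  96  99 103 102  94  88  86  84  77  74
  84 107 144 173 185 185]
187 [128 139 130 105  90  90  92  93  95  97 102 101  94  86  84  84  88 108
 138 165 178 186 186 186]
189 [ 94  95  93  89  86  88  90  92  92  95  99  98  88  85  86  91 109 141
 174 189 192 188 185 186]
191 [104 100  98  96  94  91  90  91  92  96  97  96  91  93  97 101 114 148
 183 200 200 196 194 189]
193 [163 137 110  99 100 100  98  98 100 105 108 104 105 108 109 106 106 116
 139 156 161 163 166 175]
```

View pics/blk.png

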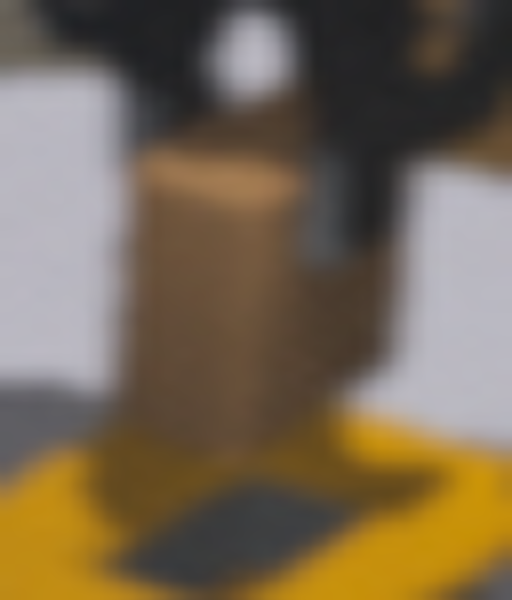

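```bash
python3 - <<'E'
from h import *
d=np.load('pics/side10.npy'); Q=cloud('side',d)*1000
for r in (168,172,174,176,178,180,182,184,186,188): print(r,[tuple(int(x) for x in Q[r,c]) for c in range(264,284,2)])
print('plate',[Q[v,u].round(0).tolist() for u,v in((255,200),(262,206),(270,208),(285,197),(290,195))])
print('bench',[Q[v,u].round(0).tolist() for u,v in((235,240),(250,170),(300,215))])
# plane fit near face, block frame
w=np.radians(-21.09); j=np.array([np.cos(w),np.sin(w)]); n=np.array([-j[1],j[0]]); p=np.array([448.5,-36.9])
for nm,(r0,r1,c0,c1) in dict(near=(174,187,266,272),right=(178,183,276,281)).items():
    P=Q[r0:r1,c0:c1].reshape(-1,3); rel=P[:,:2]-p; print(nm,'jaw',np.percentile(rel@j,[10,50,90]).round(1),'long',np.percentile(rel@n,[10,50,90]).round(1))
E
```

```text
168 [(558, -375, 2), (471, -20, 234), (465, -22, 233), (458, -21, 235), (453, -26, 233), (447, -29, 233), (440, -29, 234), (432, -19, 241), (426, -23, 240), (421, -30, 236)]
172 [(549, -340, 4), (470, -18, 220), (463, -16, 223), (456, -11, 227), (449, -11, 228), (442, -5, 233), (437, -16, 227), (431, -19, 227), (426, -23, 225), (420, -30, 222)]
174 [(546, -328, 2), (470, -18, 212), (463, -18, 213), (455, -11, 219), (449, -12, 220), (441, -7, 225), (437, -17, 219), (431, -18, 220), (425, -22, 218), (424, -55, 198)]
176 [(543, -313, 2), (470, -21, 203), (462, -16, 207), (455, -11, 212), (448, -9, 214), (441, -8, 216), (437, -20, 210), (431, -19, 211), (429, -46, 195), (424, -57, 188)]
178 [(540, -301, 0), (469, -17, 197), (461, -13, 202), (455, -13, 203), (448, -13, 204), (441, -11, 207), (437, -20, 202), (432, -29, 197), (428, -43, 189), (423, -55, 181)]
180 [(534, -279, 5), (468, -16, 191), (462, -17, 191), (454, -12, 196), (448, -11, 198), (441, -9, 201), (436, -21, 194), (432, -30, 188), (427, -45, 179), (423, -61, 170)]
182 [(531, -268, 3), (468, -16, 182), (462, -16, 184), (454, 
[... 225 characters left out ...]
-23, 176), (431, -33, 171), (427, -48, 161), (423, -64, 152)]
186 [(525, -243, 1), (468, -19, 164), (460, -11, 171), (453, -11, 173), (446, -11, 175), (440, -13, 174), (436, -25, 167), (431, -35, 162), (427, -50, 152), (454, -264, 1)]
188 [(522, -231, 0), (468, -19, 157), (461, -18, 159), (454, -15, 162), (446, -9, 168), (440, -14, 166), (435, -23, 160), (430, -34, 154), (459, -247, 1), (452, -251, 0)]
plate [[503.0, -13.0, 104.0], [472.0, 14.0, 106.0], [444.0, 18.0, 107.0], [408.0, -57.0, 105.0], [394.0, -72.0, 106.0]]
bench [[543.0, 89.0, 1.0], [614.0, -344.0, 1.0], [354.0, -105.0, -1.0]]
near jaw [-6.1  3.3 12.5] long [22.4 24.6 26.2]
right jaw [-17.3 -16.2 -14.1] long [-15.5  -2.    9.8]
```

```bash
python3 - <<'E'
from h import *
plan([(450.3,-33.5,181,-21.4)])
E
```

```text
t 19.68 p [448.5 -36.9 219.2] jaw -21.09 xaxis [-3.e-04  4.e-04 -1.e+00] gap 0.0335 F [-0.1 -0.3 -1.9] q [ 0.64 -0.03 -0.63  1.93 -0.02  1.23 -0.35]
(450.3, -33.5, 181, -21.4) -> [38.2  3.8  0.5] roll 0.0055
```

Call:
{"method": "apply_moves", "body": {"moves": [[255,[10,3.8,0.5],0.005],[255,[25,3.8,0.5],0.005],[255,[34,3.8,0.5],0.005],[255,[38,3.8,0.5],0.005],[255,[38,3.8,0.5],0.005],[255,[38,3.8,0.5],0.005]]}}

```text
time_s: 20.42
tool_pos: [0.4504, -0.0328, 0.1817]
tcp_rot: [0.695, 0.131, 0.695, -0.131]
contact_force: [0.1, -0.4, -1.7]
finger_gap: 0.0332
```

```bash
python3 ov.py side11 448.3 -38.6 -21.4; python3 - <<'E'
from h import *
s=telemetry.read_state();p=s['tool_pos'][:2]*1000
Q=cloud('side',np.load('pics/side11.npy'))*1000
w=np.radians(-21.4); j=np.array([np.cos(w),np.sin(w)]); n=np.array([-j[1],j[0]])
M=(Q[...,2]>120)&(Q[...,2]<172)&(abs((Q[...,:2]-p)@j)<11)&(abs((Q[...,:2]-p)@n)<45)
print(M.sum(),np.percentile(((Q[M][:,:2]-p)@n),[20,50,80]).round(1))
vv,uu=np.where(M);print(uu.min(),uu.max(),vv.min(),vv.max())
M=(abs(Q[...,2]-105)<5)&(abs((Q[...,:2]-p)@j)<60)&(abs((Q[...,:2]-p)@n)<75);print('plate z',np.median(Q[M][:,2]))
E
```

```text
t 20.48 p [450.4 -32.8 181.7] jaw -21.32 xaxis [ 7.e-04 -1.e-04 -1.e+00] gap 0.0331 F [-0.7  0.8 -1.4] q [ 0.63  0.01 -0.64  1.98  0.    1.15 -0.39]
(448.3, -38.6, 0, -21.4) -> [181.7  -6.2   0. ] roll 0.0014
71 [23.1 24.7 25.8]
265 271 186 200
plate z 105.2347332204106
```

View pics/side11_ov.png

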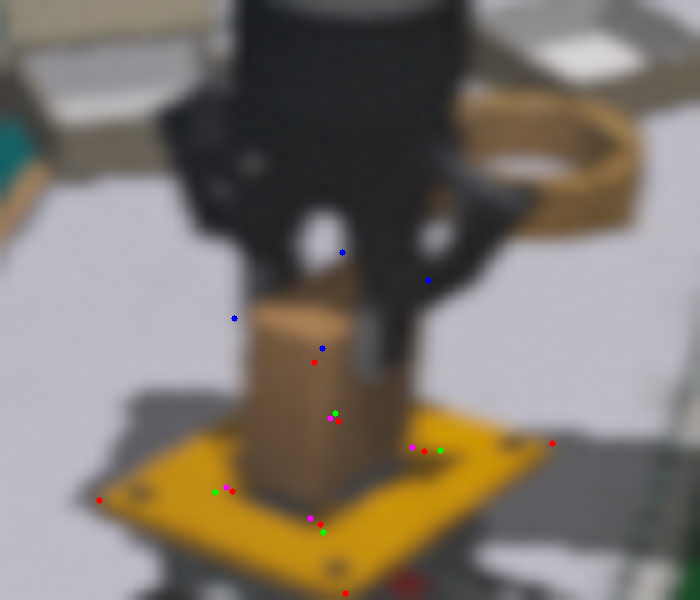

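Call:
{"method": "apply_moves", "body": {"moves": [[255,[4,0.5,0],0.001],[255,[7,0.5,0],0.001],[255,[9,0.5,0],0.001],[255,[9,0.5,0],0.001]]}}

```text
time_s: 20.98
tool_pos: [0.4502, -0.0323, 0.1722]
tcp_rot: [0.695, 0.131, 0.695, -0.131]
contact_force: [-0.2, 0.4, -0.3]
finger_gap: 0.0328
```

Call:
{"method": "apply_moves", "body": {"moves": [[255,[2,0,0],0],[255,[4,0,0],0],[255,[4,0,0],0]]}}

```text
time_s: 21.35
tool_pos: [0.4504, -0.0329, 0.1692]
tcp_rot: [0.695, 0.131, 0.695, -0.132]
contact_force: [-1.7, -2.8, -0.6]
finger_gap: 0.0329
```

Call:
{"method": "apply_moves", "body": {"moves": [[255,[0,-1.2,0],0],[255,[0,-1.2,0],0],[255,[2,-1.2,0],0],[255,[4,-1.2,0],0],[255,[4,-1.2,0],0]]}}

```text
time_s: 21.98
tool_pos: [0.4497, -0.0333, 0.164]
tcp_rot: [0.695, 0.131, 0.695, -0.131]
contact_force: [0.6, -0.5, -1.2]
finger_gap: 0.033
```

```bash
python3 ov.py side12 448.3 -38.6 -21.4
```

```text
t 22.02 p [449.8 -33.3 164.2] jaw -21.37 xaxis [-3.e-04  2.e-04 -1.e+00] gap 0.0334 F [ 0.4  0.  -1.3] q [ 0.62  0.03 -0.65  2.    0.02  1.12 -0.4 ]
(448.3, -38.6, 0, -21.4) -> [164.2  -5.5   0.6] roll 0.0006
```

View pics/side12_ov.png

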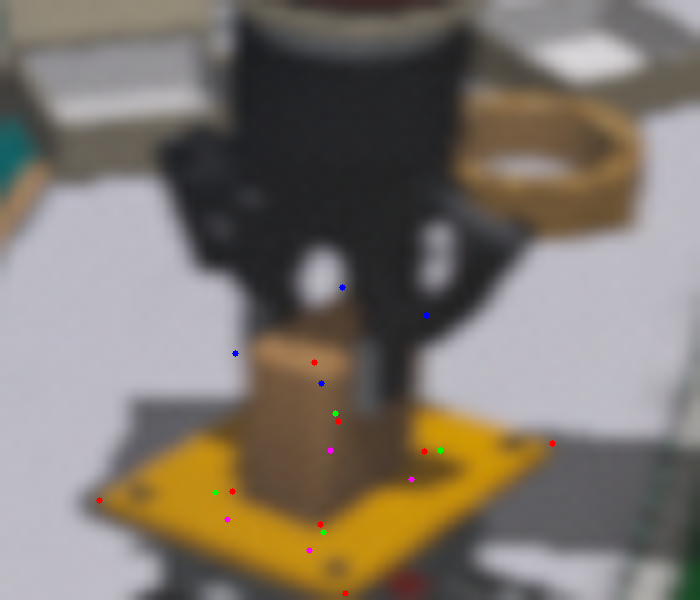

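Call:
{"method": "apply_moves", "body": {"moves": [[255,[5,0,0],0],[255,[11,0,0],0],[255,[17,0,0],0],[255,[23,0,0],0],[255,[27,0,0],0],[255,[27,0,0],0],[255,[27,0,0],0]]}}

```text
time_s: 22.9
tool_pos: [0.45, -0.0334, 0.1374]
tcp_rot: [0.695, 0.131, 0.695, -0.131]
contact_force: [0.6, 0.5, -2.0]
finger_gap: 0.0332
```

Free all the way to just above the brass plate; now press onto the spring gradually.

Call:
{"method": "apply_moves", "body": {"moves": [[255,[3,0,0],0],[255,[6,0,0],0],[255,[8,0,0],0],[255,[8,0,0],0]]}}

```text
time_s: 23.4
tool_pos: [0.4502, -0.0334, 0.1295]
tcp_rot: [0.695, 0.131, 0.695, -0.131]
contact_force: [0.3, 0.7, 3.6]
finger_gap: 0.0332
```

Call:
{"method": "apply_moves", "body": {"moves": [[255,[2,0,0],0],[255,[4,0,0],0],[255,[4,0,0],0]]}}

```text
time_s: 23.78
tool_pos: [0.4502, -0.0334, 0.1255]
tcp_rot: [0.695, 0.131, 0.695, -0.131]
contact_force: [-0.0, -0.2, 6.3]
finger_gap: 0.0327
```

Call:
{"method": "apply_moves", "body": {"moves": [[255,[1,0,0],0],[255,[2,0,0],0],[255,[2,0,0],0]]}}

```text
time_s: 24.15
tool_pos: [0.4502, -0.0334, 0.1236]
tcp_rot: [0.695, 0.131, 0.695, -0.131]
contact_force: [-1.0, -0.5, 6.5]
finger_gap: 0.033
```

Call:
{"method": "apply_moves", "body": {"moves": [[255,[1,0,0],0],[255,[1,0,0],0]]}}

```text
time_s: 24.4
tool_pos: [0.4503, -0.0333, 0.1234]
tcp_rot: [0.695, 0.131, 0.695, -0.131]
contact_force: [-4.9, 0.2, 16.7]
finger_gap: 0.033
```

Call:
{"method": "apply_moves", "body": {"moves": [[255,[1,0,0],0],[255,[1,0,0],0]]}}

```text
time_s: 24.65
tool_pos: [0.4505, -0.0332, 0.1233]
tcp_rot: [0.695, 0.131, 0.695, -0.131]
contact_force: [-8.7, 1.1, 29.4]
finger_gap: 0.0332
```

Call:
{"method": "apply_moves", "body": {"moves": [[255,[-0.5,0,0],0],[255,[-0.5,0,0],0],[255,[-0.5,0,0],0],[255,[-0.5,0,0],0]]}}

```text
time_s: 25.15
tool_pos: [0.4504, -0.0333, 0.1233]
tcp_rot: [0.695, 0.131, 0.695, -0.131]
contact_force: [-6.7, 0.9, 23.1]
finger_gap: 0.033
```

```bash
python3 - <<'E'
from h import *
s,_=snap('side','side13');t,_=snap('top','top13')
plan([])
a=cv2.resize(s[165:300,215:315],None,fx=4,fy=4,interpolation=cv2.INTER_CUBIC)
b=cv2.resize(t[150:240,130:360],(400,157),interpolation=cv2.INTER_CUBIC)
b=cv2.copyMakeBorder(b,0,a.shape[0]-157,0,0,0); c=cv2.resize(cv2.imread('pics/side0.png')[200:225,265:295],None,fx=6,fy=6,interpolation=2); b[180:330,:180]=c; c=cv2.resize(s[200:225,265:295],None,fx=6,fy=6,interpolation=2); b[180:330,200:380]=c
cv2.imwrite('pics/v13.png',np.hstack([a,b]))
E
```

```text
t 25.25 p [450.4 -33.3 123.3] jaw -21.38 xaxis [ 7.e-04 -6.e-04 -1.e+00] gap 0.0331 F [-6.6  0.8 22.5] q [ 0.61  0.08 -0.65  2.05  0.06  1.03 -0.44]
```

View pics/v13.png

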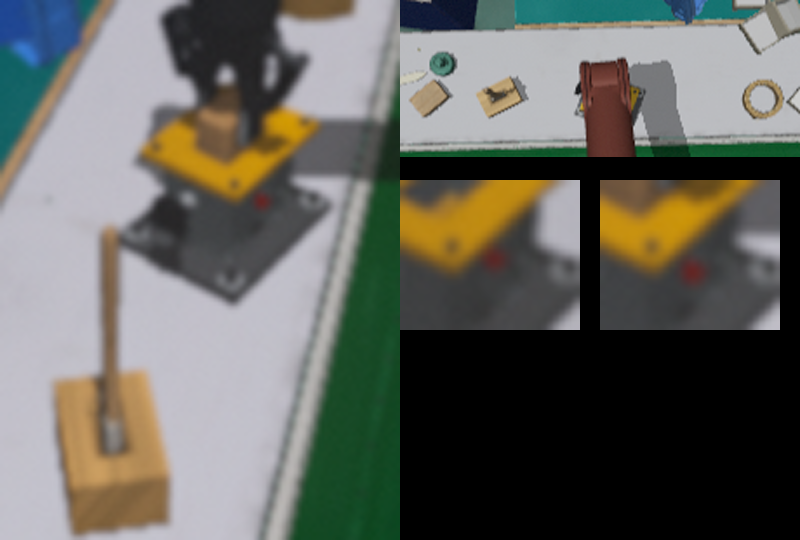

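The block stands low in the window, and the red pointer has dropped about 2 px (from y≈258 to y≈271 in the 6x insets), which is roughly 9–10 mm. The brush is upright in its block (handle at about (110,235), ferrule at (113,435)), and the other things haven't moved.

```bash
python3 - <<'E'
from cell import bot
print(bot.hand_in())
E
```

```text
the job is handed in; nothing more can be done
None
```

I handed the job in at about 25 s (limit 67 s). The former block is pressed fully home and still gripped.

- **Brush:** by the arm's height reading, the bristles went to about 4 mm above the brass plate, up level with the window, and down again. The brush then went back in its block and was released; the last picture shows it upright there.
- **Former:** it went straight down through the window, touching the lead-in once at about 3 N. I corrected that with a shift of about 1 mm.
- **Seated on the stop:**
  - The tool stopped descending at 123.3 mm, against 123.6 mm expected for the stop.
  - The force rose sharply there, to 29 N, and I eased it to a steady hold of about 23 N.
  - The red pointer dropped about 2 px, which fits the full 10 mm of travel.
- **Other things:** nothing else on the bench looks moved in the last top view. The gripper never came close to any of it.

**Checks that disagreed:**
- The two cameras differed by up to 4 mm on the holder's position and 5 mm on the former's.
- The block sits about 5–6 mm off-centre in the jaws along its 62 mm side, which I allowed for when lining it up.
- A sideways force of about 7 N remains while pressing.

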